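Scoop the round biscuit off the pastry board

TASK

With the flat steel scoop, push the round biscuit against the raised back stop of the pastry board so that the scoop slides right under it, and lift it clear of the board. Then set the scoop down flat inside the blue enamel tray, with the biscuit still lying in it, and let go. Do not touch the biscuit with the fingers, and leave the square cracker where it lies.

Things in the scene. Friction and masses are not known exactly. Their poses are not given: they have to be found in the camera images.
- board: Pale wooden pastry board, fixed: 240 mm along its x, 320 mm along its y; its top face is 10 mm above its origin, the centre of the underside. A raised back stop runs along the whole far (+x) edge: near face at x = +105 mm, top 36 mm above the origin. +x points away from the robot, toward the stop.
- scoop_grip (a point): Middle of the upright wooden handle of the flat steel scoop (160 g, loose, starts standing on the near part of the board, open front roughly toward the stop). Handle 18 mm thick along the scoop's x, 50 mm wide along y, top 98 mm above the scoop's underside; this point is 72 mm above the underside, 30 mm behind the scoop's centre. z up, +x to the open front edge, 80 mm ahead of this point.
- scoop_pan (a point): Centre of the same scoop's underside. Pan 100 mm long (x -50 to +50), 76 mm wide, 70 mm inside. Its level floor is 4 mm thick and slopes down over the last 14 mm to a 1.6 mm front edge at x = +50, which slides under the biscuit once the stop holds that. Cheeks 18 mm high to x = +32, back wall 22 mm. The handle's front face is at x = -21. The biscuit, fully scooped, is centred near x = +25.
- biscuit: Round baked biscuit, loose, 50 mm in diameter and 12 mm thick, bevelled at its lower edge, 30 g; lies flat on the board, its edge some 15 to 50 mm short of the stop, left or right of the square one. Origin: centre of the underside.
- cracker: Square baked cracker of the same colour, 50 x 50 x 12 mm, loose, lying on the board 110 to 190 mm to the side of the round biscuit; to be left alone. Origin: centre of the underside.
- tray: White enamel tray, blue inside, loose, on the worktop right of the board: 150 mm along its x, 220 mm along its y, rim 23 mm high. Its flat floor, 2 to 5 mm above the worktop, is 109 mm along x and 165 mm along y, so the scoop stands flat only with its length along the tray's y axis (either way round), which lies roughly along the robot's x. Origin: centre of the underside.
There are look-alikes about, which are no part of the job. Leave any green look-alike of the part that bears scoop_grip alone.

How it is judged:
On the way, in this order (a step that is already met when the one before it is completed fails the run):
1. the round biscuit lies in the scoop, with the scoop still down on the board, up by the back stop (x of biscuit in the frame of scoop_pan between -0.005 and 0.037 m and y of biscuit in the frame of scoop_pan between -0.02 and 0.02 m and z of biscuit in the frame of scoop_pan between 0.001 and 0.012 m and z of scoop_pan in the frame of board between 0.004 and 0.022 m and x of biscuit in the frame of board above 0.065 m), for 0.1 s.
2. the scoop is lifted clear of the board and its stop with the round biscuit in it (x of biscuit in the frame of scoop_pan between -0.005 and 0.037 m and y of biscuit in the frame of scoop_pan between -0.02 and 0.02 m and z of biscuit in the frame of scoop_pan between 0.001 and 0.012 m and height (world z) of scoop_pan above 0.05 m), for 0.2 s.
At the end, for the whole second after the job is handed in: The scoop stands released and level (within 7 deg) on the tray floor, its centre within 30 mm (tray x) and 50 mm (tray y) of the tray centre; the round biscuit rests in it, 5 mm behind to 37 mm ahead of the scoop centre, within 20 mm sideways; the cracker is within 20 mm of its start (x of biscuit in the frame of scoop_pan between -0.005 and 0.037 m and y of biscuit in the frame of scoop_pan between -0.02 and 0.02 m and z of biscuit in the frame of scoop_pan between 0.001 and 0.012 m and x of scoop_pan in the frame of tray between -0.03 and 0.03 m and y of scoop_pan in the frame of tray between -0.05 and 0.05 m and z of scoop_pan in the frame of tray between -0.002 and 0.013 m and angle between scoop_pan's own z axis and vertical below 0.12 rad and linear speed of biscuit below 0.02 m/s and distance of cracker from where it was at the start of the episode below 0.02 m); the robot touches nothing.
It fails at once if the fingers touch the round biscuit (contact force between the fingers and biscuit above 0.5 N).
It fails at once if the square cracker is moved by more than 20 mm (distance of cracker from where it was at the start of the episode above 0.02 m).
It also fails if it takes over 54 s, if anything falls off the work surface, if the arm or the gripper's body presses on something with over 40 N, if the wrist force passes 120 N, or if a joint passes its speed limit or range.

ROBOT

A 6-joint arm with a two-finger parallel gripper is mounted at the origin on a cart in front of the work surface, level with it; the furniture and walls round the work are solid. World frame = base frame: x ahead of the robot, y to its left, z up, the work surface at z = 0. Lengths are in m, angles in rad, forces in N, time in s.
With the tool pointing down it reaches from about 0.375 to 0.9 m from the base axis. Payload 3.1 kg.
Tool frame: the origin (TCP) lies between the finger pads; the fingertips stand 25 mm ahead of it and the grasp point (between the pads) lies 6 mm ahead of it; x points along the fingers, y is the direction in which the jaws open and shut, and the axes are right-handed (so a half turn about x gives the same grasp; the last joint's range is limited). The gripper opens to 85 mm and grips with 20 to 120 N. Pads are 22 mm wide; open, the fingers measure 114 mm over their backs; the gripper's body (76 mm by 85 mm) begins 54 mm behind the grasp point. The pads swing forward as they close: fully open they stand 13 mm farther back than shut.
Start: joints at [1.002, 0.527, 1.433, -0, 1.181, -0.178], TCP at [0.237, 0.578, 0.217] pointing down, gripper open.
Joint ranges: [-3.08, 3.08], [-0.75, 2.2], [0.22, 2.44], [-1.43, 4.57], [0, 2.65], [-2.85, 2.85]. Speed limits (rad/s): [2.79, 2.79, 3.14, 3.14, 3.14, 3.14].

INTERFACE

Orientations are given as a unit quaternion [x, y, z, w].
In Python, from station import manip, viewer, workorder gives the robot as it stands.
- The arm moves only by the shell command python3 -m crank 'ROWS' [FORCE]. ROWS is JSON, one flat list of numbers, 5 for each row, row after row: the opening, from 0 (shut) to 1 (fully open), then the shift along the world's x, y, z in mm, then the turn about the world's z in rad. A call has 1 to 10 rows; each row is the pose to reach, as a shift and turn from the pose commanded when the call began; what a row does not reach only later rows make up. A row lasts 1/8 s, in which the tool goes at most 62.5 mm and 10.7 degrees, less where a joint would pass 70% of its speed; a pose out of reach is approached as far as the arm can. A call with a gripper value outside its range is refused whole. The fingers move at their own pace and stop on an object; FORCE is the grip in N (left out, the last holds). Time passes only in rows, so rows that repeat a pose let the fingers close. It gives the time, the measured TCP pose, the force and the opening at its end, in the units of the state.
- manip.sense(): the state, without advancing time (a new reading comes with each control period).
- viewer.snapshot(name): name is "scene" or "top" or "wrist"; returns a dict with "img" (400x640x3 uint8, red, green, blue), "range_z" (400x640 float32, m along the optical axis (not along the pixel's ray), 0 where there is no reading), "fx", "fy", "cx", "cy" (pixels), "origin" and "attitude" of the camera in the world. Camera axes: x right, y down, z forward; pixel columns grow to the right and rows downward; lengths in m; the calibration is good to about 2 mm. A picture is of the moment at which its call begins.
- workorder.sign_off(): hands the job in, once; it reports no verdict.
The state is a dict: "t": time; "q": joint angles; "qd": joint speeds; "tau": joint torques, N m; "tcp_pos": TCP position; "tool_rot": TCP orientation; "force": force on the tool from outside, world axes, zero at the start; "ft_torque": the same for the moment, N m; "finger_gap": opening from 0.0 (shut) to 1.0 (fully open).
Only numpy, scipy, OpenCV 4.12 (cv2) and the standard library are available. Lean on these libraries where they do the work, as an engineer would, in place of code of your own. Each camera call takes 0.05 s, during which the arm holds its last target.

## Working session

There is one attempt and no reset: what is moved stays moved. The work goes in short steps, Python scripts to look and compute and a shell command to move; the robot and the scene stay as the last step left them, time stands still between calls to the robot, and variables do not carry over. Pictures are saved under pics/ and viewed, and the job is handed in when it is done.

```bash
ls; mkdir -p pics; cat > h.py <<'E'
import numpy as np, cv2
from scipy.spatial.transform import Rotation as R
from station import manip, viewer, workorder
def snap(n):
    s=viewer.snapshot(n); np.save(f'pics/_{n}.npy',s,allow_pickle=True); return s
def load(n): return np.load(f'pics/_{n}.npy',allow_pickle=True).item()
def rot(s):
    a=np.array(s['attitude'],float)
    return a if a.shape==(3,3) else R.from_quat(a).as_matrix()
def pts(s):
    v,u=np.mgrid[0:400,0:640]; z=s['range_z']
    c=np.stack([(u-s['cx'])/s['fx']*z,(v-s['cy'])/s['fy']*z,z],-1)
    return c@rot(s).T+np.array(s['origin'])
def ray(s,u,v,h):
    d=rot(s)@np.array([(u-s['cx'])/s['fx'],(v-s['cy'])/s['fy'],1]); o=np.array(s['origin'])
    return o+d*(h-o[2])/d[2]
def proj(s,p):
    c=rot(s).T@(np.array(p)-np.array(s['origin'])); return c[0]/c[2]*s['fx']+s['cx'],c[1]/c[2]*s['fy']+s['cy']
E
python3 - <<'E'
from h import *
for n in ['top','scene','wrist']:
    s=snap(n); cv2.imwrite(f'pics/{n}0.png',s['img'][:,:,::-1]); print(n,s['origin'],s['attitude'],s['fx'],s['cx'],s['cy'])
print(manip.sense())
E
```

```text
pics
top [ 2.50072253e-01 -1.21763531e-03  1.29963802e+00] [-0.69767467  0.70797525 -0.07590878  0.0791136 ] 460.9638653612194 322.7777774718661 197.24420063408618
scene [-0.09512402 -0.46365272  0.85396883] [ 0.82232015 -0.41284597  0.17099526 -0.35229021] 415.90026845536 321.63357672679757 200.11444144055136
wrist [0.16270241 0.60885004 0.37336808] [0.82012385 0.54988029 0.08720402 0.132     ] 355.34932836745867 317.1598248589274 191.26972710652046
{'t': 0.15, 'q': array([ 1.00251959e+00,  5.28280748e-01,  1.43362496e+00, -1.38662474e-05,
        1.18139976e+00, -1.78522291e-01]), 'qd': array([-0.00082493, -0.00167933, -0.00378532,  0.00215252, -0.00028773,
       -0.0002617 ]), 'tau': array([ 7.69583130e-04, -4.42740726e+01, -1.78275347e+01, -2.53744302e-04,
        5.62399378e-03, -4.10191433e-05]), 'tcp_pos': array([0.23714697, 0.57763251, 0.21653576]), 'tool_rot': array([ 0.13636108,  0.69393906, -0.13749208,  0.6935057 ]), 'force': array([ 0.63914709, -0.73409651,  0.24193823]), 'ft_torque': array([-0.02208703,  0.02515927,  0.03213874]), 'finger_gap': 1.001841767346884}
```

View pics/top0.png

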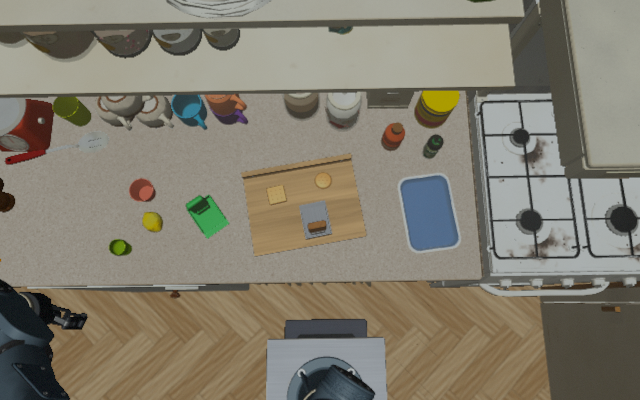

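View pics/scene0.png

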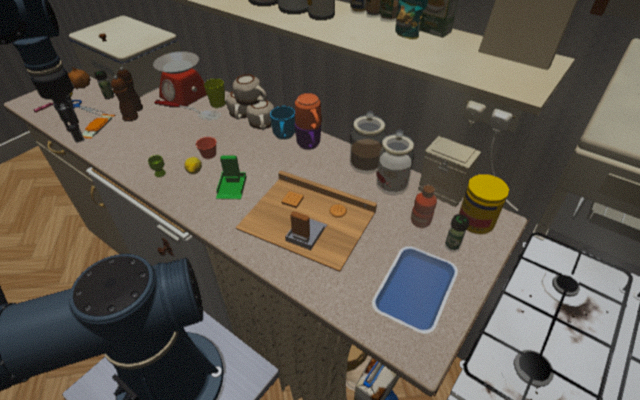

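Top view: the board is at about (303,205), with its stop along the upper edge. The round biscuit is at (323,180), the square cracker at (277,194), the grey scoop with brown handle at (316,220) and the blue tray at (430,213). The two scoop candidates are the grey one at (316,220) and the green look-alike at (207,215). The grey one fits, since it is steel with a wooden handle and stands on the board. I'll confirm that in a crop and measure.

```bash
python3 - <<'E'
from h import *
s=load('top'); im=s['img']
cv2.imwrite('pics/crop0.png',cv2.resize(im[145:265,230:390,::-1],None,fx=5,fy=5,interpolation=cv2.INTER_CUBIC))
P=pts(s)
for u,v in [(255,240),(350,170),(323,180),(277,194),(316,212),(316,222),(316,228),(430,213),(300,165),(400,170),(290,270)]: print(u,v,P[v,u].round(4), im[v,u])
E
```

```text
255 240 [0.4184 0.1955 0.0055] [161 136  96]
350 170 [ 0.6185 -0.0777  0.0078] [155 130  93]
323 180 [0.5855 0.0012 0.0237] [172 142  90]
277 194 [0.5478 0.1332 0.0178] [176 151  98]
316 212 [0.4947 0.0225 0.0133] [127 132 136]
316 222 [0.4509 0.0211 0.1028] [136  96  56]
316 228 [0.4348 0.0212 0.104 ] [78 57 37]
430 213 [ 0.4888 -0.3029  0.0032] [ 83 108 140]
300 165 [0.6269 0.0661 0.0382] [156 131  93]
400 170 [ 0.6193 -0.2248 -0.0031] [146 142 130]
290 270 [0.3333 0.0967 0.0048] [145 139 127]
```

View pics/crop0.png

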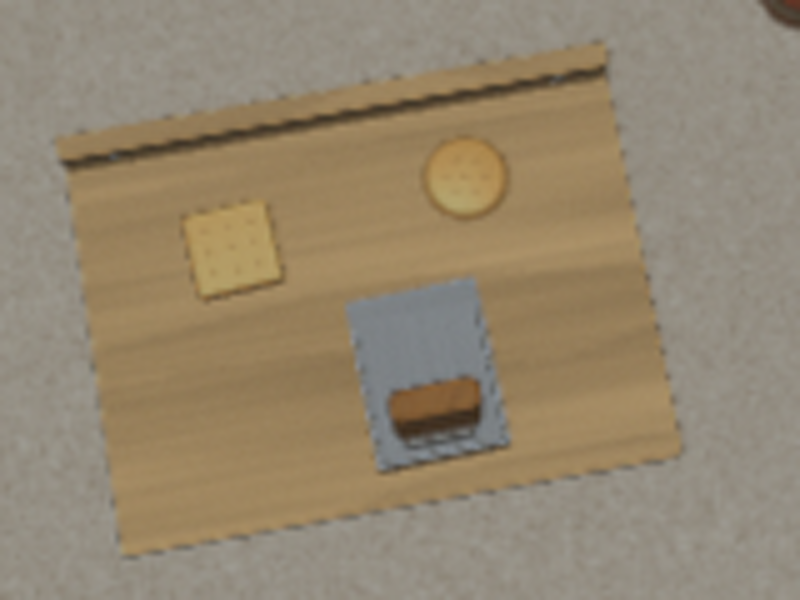

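```bash
python3 - <<'E'
from h import *
s=load('top'); im=s['img']
def c(x,y,h,ox=230,oy=145,f=5): return ray(s,ox+(x+.5)/f-.5,oy+(y+.5)/f-.5,h)
nl=c(122,555,.010);nr=c(683,455,.010);fl=c(58,137,.036);fr=c(605,42,.036)
print('board',nl,nr,fl,fr)
for a,b in((nl,nr),(fl,fr),(nl,fl),(nr,fr)): print(np.linalg.norm((a-b)[:2]),np.degrees(np.arctan2(b[1]-a[1],b[0]-a[0])))
print('bc',(nl+nr+fl+fr)/4)
# stop near face bottom
print('stopface',c(68,168,.010),c(607,75,.010))
# scoop
q=[c(348,302,.0115),c(474,278,.0115)]; print('front',q,np.linalg.norm(q[0]-q[1]))
h=[c(388,393,.108),c(478,377,.108),c(480,405,.108),c(392,421,.108)]
print('handle top',h,np.mean(h,0))
for a,b in((0,1),(2,3),(1,2)): print(np.linalg.norm(h[a]-h[b]),np.degrees(np.arctan2(*(h[b]-h[a])[[1,0]])))
# colour masks
hsv=cv2.cvtColor(im,cv2.COLOR_RGB2HSV)
print('hsv',hsv[180,323],hsv[194,277],hsv[200,300],hsv[215,312])
m=((hsv[...,1]>112)&(hsv[...,2]>150)&(hsv[...,0]<30)).astype(np.uint8); m[:150]=0;m[260:]=0;m[:,:245]=0;m[:,370:]=0
n,l,st,ce=cv2.connectedComponentsWithStats(m)
for i in range(1,n):
    if st[i,4]>30: print('biscuitlike',st[i],ce[i],ray(s,*ce[i],.022))
m=((hsv[...,0]>100)&(hsv[...,0]<125)&(hsv[...,1]>80)).astype(np.uint8)
m[:,:390]=0;m[:,470:]=0;m[:160]=0;m[260:]=0
cn=max(cv2.findContours(m,0,2)[0],key=cv2.contourArea); r=cv2.minAreaRect(cn);print('tray blue',r)
b=cv2.boxPoints(r); w=[ray(s,*p,.02) for p in b];print(w,np.mean(w,0))
P=pts(s); 
for v in range(175,255,8): print(v,P[v,430].round(3),end=';')
cv2.imwrite('pics/tray0.png',cv2.resize(im[165:260,380:480,::-1],None,fx=6,fy=6,interpolation=cv2.INTER_CUBIC))
sc=load('scene');cv2.imwrite('pics/sc_crop.png',cv2.resize(sc['img'][160:280,230:390,::-1],None,fx=5,fy=5,interpolation=cv2.INTER_CUBIC))
E
```

```text
board [0.37417925 0.196854   0.01      ] [ 0.42565725 -0.11795164  0.01      ] [0.60944406 0.23372911 0.036     ] [ 0.66108768 -0.07909141  0.036     ]
0.31898680453325035 -80.71301021082107
0.31705479021835536 -80.62558217057088
0.23813715915875874 8.907991347469222
0.23861601261302381 9.372752970925992
bc [0.51759206 0.05838502 0.023     ]
stopface [0.59810998 0.23230592 0.01      ] [ 0.64936224 -0.08131348  0.01      ]
front [array([0.51608395, 0.07020975, 0.0115    ]), array([ 0.52899577, -0.00189601,  0.0115    ])] 0.07325268624884748
handle top [array([0.44722439, 0.04406044, 0.108     ]), array([ 0.4550007 , -0.00315801,  0.108     ]), array([ 0.44015825, -0.00397869,  0.108     ]), array([0.43240628, 0.04207052, 0.108     ])] [0.44369741 0.01974857 0.108     ]
0.04785450141360292 -80.64801562987712
0.046697142028635924 99.55564168026696
0.01486512171332725 -176.83519421024013
hsv [ 19 122 172] [ 20 113 176] [ 19 102 162] [101  15 135]
biscuitlike [315 173  16  14 145] [323.00689655 178.46206897] [0.59051965 0.00116153 0.022     ]
biscuitlike [266 185  19  18 178] [275.07865169 191.63483146] [0.55384196 0.13826703 0.022     ]
tray blue ((429.1408996582031, 212.29867553710938), (71.65748596191406, 47.327545166015625), 79.99201965332031)
[array([ 0.57973641, -0.21807535,  0.02      ]), array([ 0.60204306, -0.35307192,  0.02      ]), array([ 0.39851572, -0.37291806,  0.02      ]), array([ 0.37761834, -0.24236867,  0.02      ])] [ 0.48947838 -0.2966085   0.02      ]
175 [ 0.595 -0.305  0.027];183 [ 0.577 -0.309  0.002];191 [ 0.554 -0.308 -0.001];199 [ 0.53  -0.306  0.   ];207 [ 0.507 -0.304  0.001];215 [ 0.483 -0.303  0.003];223 [ 0.46  -0.301  0.002];231 [ 0.437 -0.3    0.003];239 [ 0.414 -0.298  0.004];247 [ 0.392 -0.296  0.005];
```

View pics/sc_crop.png

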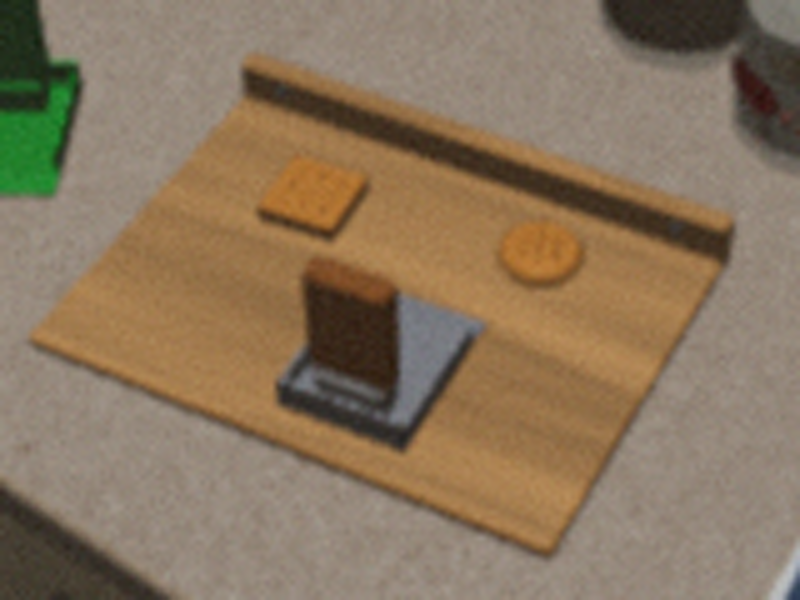

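View pics/tray0.png

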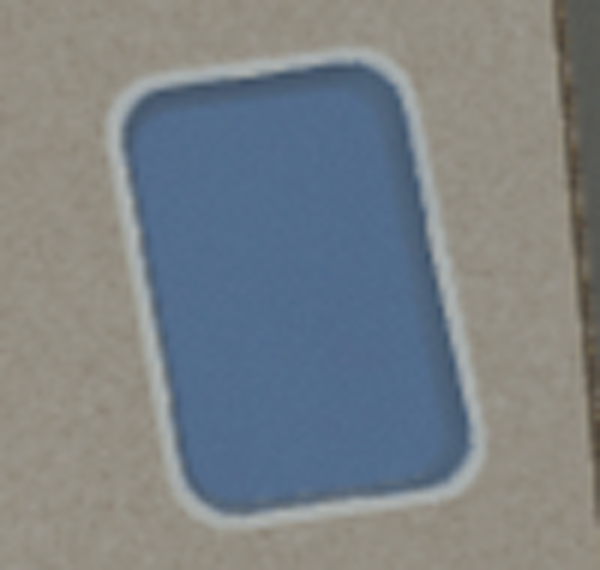

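```bash
python3 - <<'E'
from h import *
s=load('top')
def c(x,y,h,ox=230,oy=145,f=5): return ray(s,ox+(x+.5)/f-.5,oy+(y+.5)/f-.5,h)
b=c(466,177,.021); print('biscuit',b)
sc=load('scene')
def d(x,y,h): return ray(sc,230+(x+.5)/5-.5,160+(y+.5)/5-.5,h)
print('biscuit scene',d(540,250,.021),'handletop scene',d(350,281,.108), 'front-right corner',d(485,325,.0115))
yaw=np.radians(9.35); ex=np.array([np.cos(yaw),np.sin(yaw)]);ey=np.array([-ex[1],ex[0]])
f=lambda p:(p[:2]@ex,p[:2]@ey)
print('b',f(b),'stop',f(c(68,168,.010)),f(c(607,75,.010)),'nearedge',f(c(122,555,.010)),f(c(683,455,.01)))
print('front',f(c(348,302,.0115)),f(c(474,278,.0115)),'handle',f(np.array([.4437,.01975])))
T=lambda x,y,h:c(x,y,h,380,165,6)
o=[T(108,115,.022),T(182,490,.022),T(485,440,.022),T(412,85,.022)]
for a,q in((1,0),(2,3)): print('tray yaw',np.degrees(np.arctan2(*(o[q]-o[a])[[1,0]])))
for a,q in((0,3),(1,2)): print('tray yaw',90+np.degrees(np.arctan2(*(o[q]-o[a])[[1,0]])))
tb=[T(355,47,.023),T(115,75,.023),T(225,528,.023),T(480,490,.023)]
print('tray mid edges', T(258,60,.023),T(333,514,.023),T(145,302,.023),T(448,262,.023))
st=manip.sense(); M=R.from_quat(st['tool_rot']).as_matrix(); print(M.round(3),np.degrees(np.arctan2(M[1,1],M[0,1])))
E
```

```text
biscuit [0.58623799 0.00182054 0.021     ]
biscuit scene [0.58807404 0.00336926 0.021     ] handletop scene [0.44285071 0.01819975 0.108     ] front-right corner [ 0.53045125 -0.00058132  0.0115    ]
b (np.float64(0.5787451940630013), np.float64(-0.09344677785347688)) stop (np.float64(0.6279052508250443), np.float64(0.13204766414732522)) (np.float64(0.6275244234879557), np.float64(-0.18573177654458833)) nearedge (np.float64(0.40118989889561096), np.float64(0.13344765014451665)) (np.float64(0.400839097808303), np.float64(-0.1855389614944849))
front (np.float64(0.5206340439491889), np.float64(-0.01456858605050336)) (np.float64(0.5216596647876833), np.float64(-0.08781409201890891)) handle (np.float64(0.44101382427349395), np.float64(-0.05259809216756615))
tray yaw 8.053357222166863
tray yaw 7.1303737412317885
tray yaw 4.907408144499485
tray yaw 8.486336313901532
tray mid edges [ 0.59729061 -0.28428752  0.023     ] [ 0.38037275 -0.30554033  0.023     ] [ 0.48077738 -0.22425868  0.023     ] [ 0.49770162 -0.36737958  0.023     ]
[[-0.001  0.38   0.925]
 [-0.001  0.925 -0.38 ]
 [-1.    -0.002 -0.   ]] 67.66903125707282
```

```bash
python3 -m crank '[1,10,-30,0,-0.05, 1,30,-85,0,-0.15, 1,50,-140,0,-0.25, 1,72,-195,0,-0.35, 1,93,-250,0,-0.45, 1,114,-305,0,-0.55, 1,135,-360,0,-0.65, 1,155,-415,0,-0.75, 1,172,-465,0,-0.85, 1,185,-500,0,-0.92]' 40
python3 -m crank '[1,12,-30,0,-0.06, 1,20,-55,0,-0.092, 1,20.5,-58.5,0,-0.092, 1,20.5,-58.5,0,-0.092]'
python3 - <<'E'
from h import *
st=manip.sense(); M=R.from_quat(st['tool_rot']).as_matrix(); print(st['t'],st['tcp_pos'],np.degrees(np.arctan2(M[1,1],M[0,1])),st['q'],st['force'])
s=snap('wrist'); cv2.imwrite('pics/w1.png',s['img'][:,:,::-1])
E
```

```text
t: 1.4
tcp_pos: [0.423, 0.0759, 0.2173]
tool_rot: [0.432, 0.56, -0.432, 0.56]
force: [0.7, -0.8, -0.4]
finger_gap: 1.0
t: 1.9
tcp_pos: [0.4424, 0.0199, 0.2171]
tool_rot: [0.456, 0.541, -0.456, 0.54]
force: [-0.2, 0.1, 0.4]
finger_gap: 0.999
1.9 [0.44240712 0.01992153 0.21712099] 9.669704548071532 [-2.08610810e-01  2.83999502e-01  1.86953218e+00  4.33697740e-04
  9.89122565e-01 -3.77617157e-01] [-0.17464128  0.08135244  0.35731608]
```

View pics/w1.png

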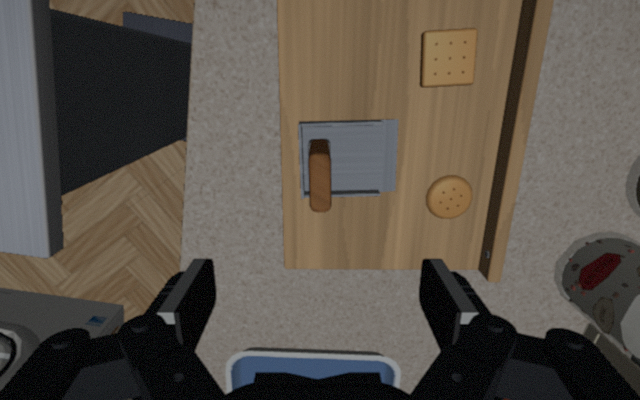

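The wrist view shows the handle top at (319,175), midway between the fingers, the round biscuit at (450,197) and the cracker at (448,57). I'll measure from this closer view before going down.

```bash
python3 - <<'E'
from h import *
s=load('wrist'); im=s['img']; hsv=cv2.cvtColor(im,cv2.COLOR_RGB2HSV)
yaw=np.radians(9.35); ex=np.array([np.cos(yaw),np.sin(yaw)]);ey=np.array([-ex[1],ex[0]])
f=lambda p:(round(p[:2]@ex,4),round(p[:2]@ey,4))
print(hsv[197,450],hsv[150,440],hsv[57,448])
m=((hsv[...,1]>118)&(hsv[...,2]>140)&(hsv[...,0]<30)).astype(np.uint8);m[230:]=0;m[:,:400]=0
for c in cv2.findContours(m,0,2)[0]:
    if cv2.contourArea(c)>600:
        r=cv2.minAreaRect(c); p=ray(s,*r[0],.021); print(r,p,f(p))
for n,u,v,h in [('front L',397,119,.0116),('front R',397,192,.0116),('handle fl',330,141,.108),('h fr',331,211,.108),('h bl',309,140,.108),('h br',309,211,.108),('stopbot',517,30,.01),('stopbot',486,272,.01),('near',278,2,.01),('near',285,268,.01)]:
    p=ray(s,u,v,h);print(n,p.round(4),f(p))
cv2.imwrite('pics/w1c.png',cv2.resize(im[100:280,270:540,::-1],None,fx=2.9,fy=2.9))
E
```

```text
[ 17 129 138] [ 16  91 129] [ 18 121 139]
((461.06634521484375, 57.004425048828125), (24.745073318481445, 53.74736785888672), 3.814074993133545) [0.55771505 0.13715313 0.021     ] (np.float64(0.5726), np.float64(0.0447))
front L [0.5147 0.071  0.0116] (np.float64(0.5194), np.float64(-0.0136))
front R [ 0.5331 -0.0044  0.0116] (np.float64(0.5253), np.float64(-0.0909))
handle fl [0.446  0.0542 0.108 ] (np.float64(0.4489), np.float64(-0.019))
h fr [ 0.4569 -0.0013  0.108 ] (np.float64(0.4507), np.float64(-0.0755))
h bl [0.4303 0.0523 0.108 ] (np.float64(0.4331), np.float64(-0.0183))
h br [ 0.4395 -0.0043  0.108 ] (np.float64(0.433), np.float64(-0.0756))
stopbot [0.6065 0.17   0.01  ] (np.float64(0.626), np.float64(0.0692))
stopbot [ 0.6589 -0.083   0.01  ] (np.float64(0.6367), np.float64(-0.1889))
near [0.3823 0.1557 0.01  ] (np.float64(0.4025), np.float64(0.0915))
near [ 0.4274 -0.1173  0.01  ] (np.float64(0.4027), np.float64(-0.1851))
```

View pics/w1c.png

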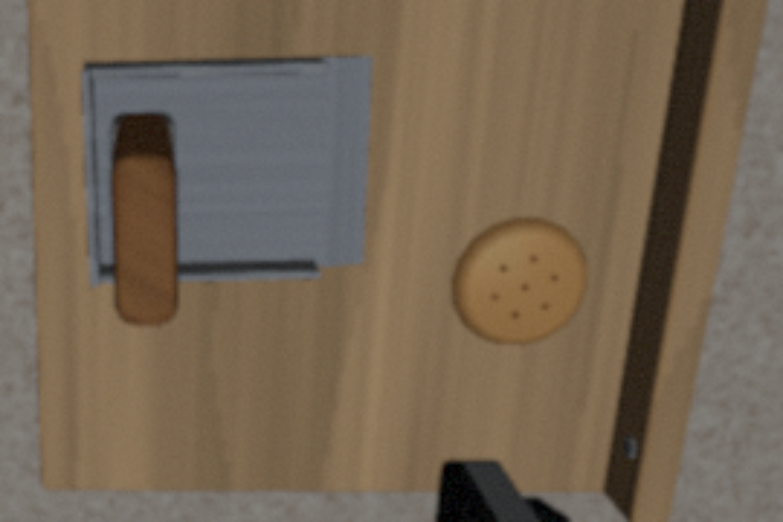

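```bash
python3 - <<'E'
from h import *
s=load('wrist')
yaw=np.radians(9.35); ex=np.array([np.cos(yaw),np.sin(yaw)]);ey=np.array([-ex[1],ex[0]])
f=lambda p:(round(p[:2]@ex,4),round(p[:2]@ey,4))
for n,x,y,h in [('fL',371,57,.0116),('fR',362,264,.0116),('h',147,155,.108),('h',147,325,.108),('h',177,240,.108),('h',116,240,.108),('bis',520,280,.021),('stop',683,5,.01),('stop',607,490,.01),('near',32,100,.01),('near',42,487,.01)]:
    p=ray(s,270+x/2.9,100+y/2.9,h); print(n,p.round(4),f(p))
E
```

```text
fL [0.5158 0.0705 0.0116] (np.float64(0.5204), np.float64(-0.0142))
fR [ 0.5305 -0.0037  0.0116] (np.float64(0.5229), np.float64(-0.0898))
h [0.4407 0.0436 0.108 ] (np.float64(0.442), np.float64(-0.0286))
h [ 0.4489 -0.0036  0.108 ] (np.float64(0.4424), np.float64(-0.0765))
h [0.4527 0.022  0.108 ] (np.float64(0.4503), np.float64(-0.0518))
h [0.4365 0.0192 0.108 ] (np.float64(0.4338), np.float64(-0.0519))
bis [0.5857 0.0027 0.021 ] (np.float64(0.5784), np.float64(-0.0925))
stop [0.6175 0.1055 0.01  ] (np.float64(0.6265), np.float64(0.0038))
stop [ 0.65   -0.0804  0.01  ] (np.float64(0.6283), np.float64(-0.185))
near [0.4017 0.0357 0.01  ] (np.float64(0.4021), np.float64(-0.0301))
near [ 0.4268 -0.1173  0.01  ] (np.float64(0.4021), np.float64(-0.185))
```

```bash
python3 -m crank '[1,2,0,-30,0, 1,2,0,-70,0, 1,2,0,-105,0, 1,2,0,-122,0, 1,2,0,-129,0, 1,2,0,-129,0]'
python3 - <<'E'
from h import *
s=snap('wrist'); cv2.imwrite('pics/w2.png',s['img'][:,:,::-1]); print(manip.sense()['tcp_pos'],manip.sense()['force'])
E
```

```text
t: 2.7
tcp_pos: [0.4448, 0.0202, 0.0883]
tool_rot: [0.456, 0.541, -0.456, 0.541]
force: [0.3, -0.2, -0.8]
finger_gap: 1.0
[0.44518698 0.0200065  0.08871107] [-0.2497836   0.64152162 -0.13738493]
```

View pics/w2.png

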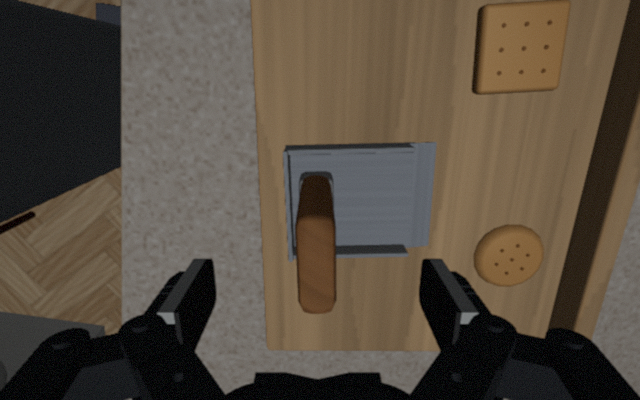

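The handle top (317,250) lies midway between the open fingers, which stand at (185,300) and (450,300). I'll close on it.

```bash
python3 -m crank '[0.5,0,0,0,0, 0.15,0,0,0,0, 0.1,0,0,0,0, 0,0,0,0,0, 0,0,0,0,0, 0,0,0,0,0, 0,0,0,0,0]' 70
python3 - <<'E'
from h import *
s=snap('wrist'); cv2.imwrite('pics/w3.png',s['img'][:,:,::-1]);s=snap('top');cv2.imwrite('pics/t3.png',cv2.resize(s['img'][145:265,230:390,::-1],None,fx=5,fy=5)); print(manip.sense())
E
```

```text
t: 3.62
tcp_pos: [0.4449, 0.0197, 0.0886]
tool_rot: [0.456, 0.54, -0.456, 0.54]
force: [-0.5, 1.1, 6.1]
finger_gap: 0.182
{'t': 3.725, 'q': array([-2.07763776e-01,  5.23380327e-01,  1.99136767e+00,  2.61462785e-04,
        6.26679176e-01, -3.76696669e-01]), 'qd': array([ 4.16483930e-05, -4.27577739e-04, -2.32379656e-04, -6.34376920e-06,
        7.11729573e-04,  8.09621460e-04]), 'tau': array([ -0.38432962, -31.6337049 ,  -7.67225593,  -0.18244257,
        -0.29577554,  -0.05977862]), 'tcp_pos': array([0.44493153, 0.01969413, 0.08862603]), 'tool_rot': array([ 0.45616706,  0.54032628, -0.45601615,  0.54037801]), 'force': array([-1.05082813,  1.49315144,  4.8754806 ]), 'ft_torque': array([0.13410229, 0.10811002, 0.01775848]), 'finger_gap': 0.1805041809996081}
```

View pics/w3.png

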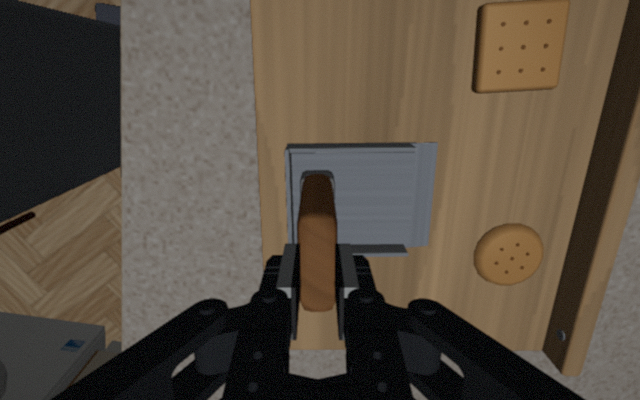

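```bash
python3 -m crank '[0,1,-6,0,-0.006, 0,3,-18,0,-0.006, 0,5,-31,0,-0.006, 0,6.5,-39.5,0,-0.006, 0,6.5,-39.5,0,-0.006]' 70
python3 - <<'E'
from h import *
s=snap('wrist'); im=s['img'];cv2.imwrite('pics/w4.png',im[:,:,::-1]); 
st=manip.sense();M=R.from_quat(st['tool_rot']).as_matrix(); print(st['tcp_pos'],st['force'],np.degrees(np.arctan2(M[1,1],M[0,1])))
cv2.imwrite('pics/w4c.png',cv2.resize(im[100:300,260:600,::-1],None,fx=2.3,fy=2.3))
E
```

```text
t: 4.35
tcp_pos: [0.4532, -0.0195, 0.0917]
tool_rot: [0.46, 0.537, -0.457, 0.54]
force: [-2.8, 6.5, 33.4]
finger_gap: 0.176
[ 0.45320561 -0.0194135   0.09165117] [-2.91099     6.33195203 34.23229373] 9.234206016362496
```

View pics/w4c.png

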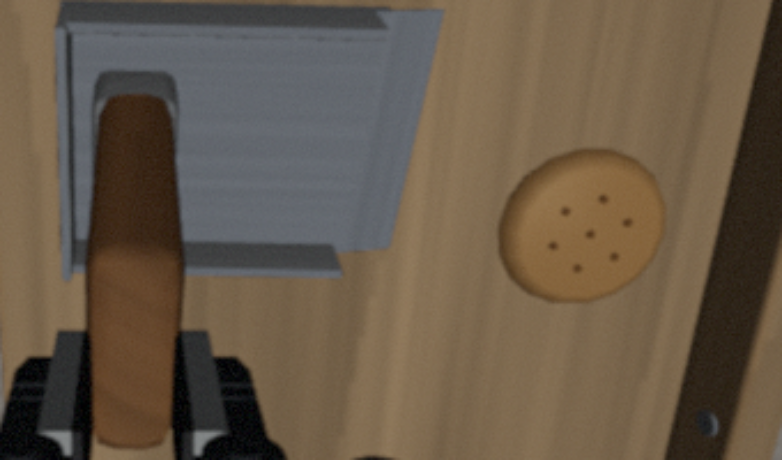

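The wrist force rose to 34 N and the TCP stands 3 mm high. The sideways slide seems to have rolled the scoop in the grip, so I'll lift it free and check.

```bash
python3 -m crank '[0,0,0,3,0, 0,0,0,8,0, 0,0,0,12,0, 0,0,0,12,0]' 90
python3 - <<'E'
from h import *
st=manip.sense();M=R.from_quat(st['tool_rot']).as_matrix(); print(st['tcp_pos'],st['force'],st['ft_torque'],M.round(3).tolist())
s=snap('wrist'); im=s['img']
cv2.imwrite('pics/w5c.png',cv2.resize(im[100:300,260:600,::-1],None,fx=2.3,fy=2.3))
s=snap('scene'); im=s['img']
cv2.imwrite('pics/s5c.png',cv2.resize(im[180:270,250:370,::-1],None,fx=6,fy=6,interpolation=2))
E
```

```text
t: 4.9
tcp_pos: [0.4514, -0.02, 0.1002]
tool_rot: [0.458, 0.539, -0.458, 0.539]
force: [-0.7, -0.0, -2.1]
finger_gap: 0.174
[ 0.45142419 -0.01997397  0.10016831] [-0.705553   -0.01233464 -2.13310218] [-0.0634641   0.04225545  0.00093786] [[-0.0, 0.987, 0.162], [0.0, 0.162, -0.987], [-1.0, -0.0, -0.0]]
```

View pics/w5c.png

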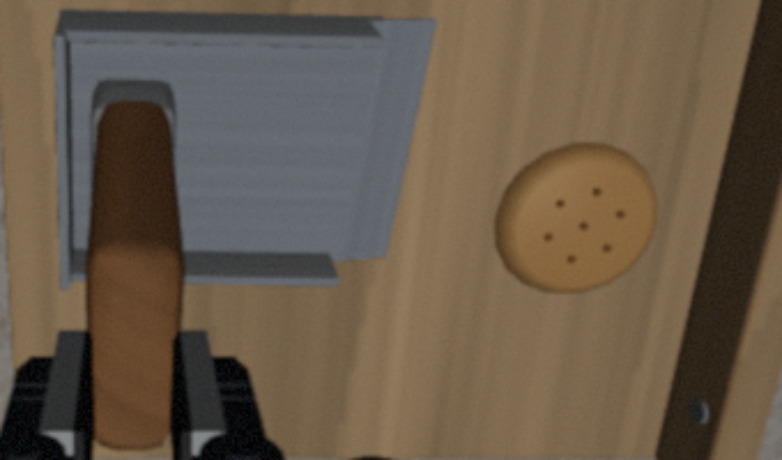

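View pics/s5c.png

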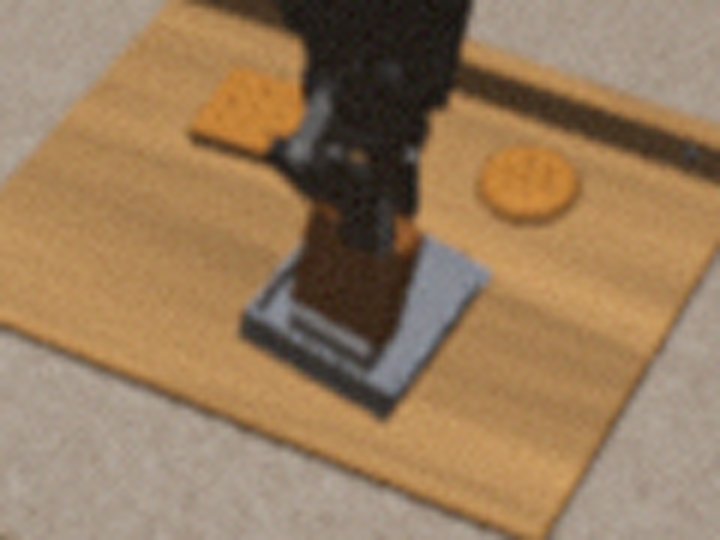

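```bash
cat >> h.py <<'E'
def plane(s,u0,u1,v0,v1):
    P=pts(s)[v0:v1,u0:u1].reshape(-1,3); P=P[np.isfinite(P).all(1)&(s['range_z'][v0:v1,u0:u1].ravel()>0)]
    A=np.c_[P[:,:2],np.ones(len(P))]; k=np.linalg.lstsq(A,P[:,2],rcond=None)[0]
    yaw=np.radians(9.35); ex=np.array([np.cos(yaw),np.sin(yaw)]);ey=np.array([-ex[1],ex[0]])
    g=k[:2]; return P.mean(0).round(4),'pitch slope(deg, + front up)',np.degrees(np.arctan(g@ex)).round(2),'roll slope(+ left up)',np.degrees(np.arctan(g@ey)).round(2), (P[:,2]-A@k).std().round(4)
E
python3 - <<'E'
from h import *
s=load('wrist')
print(plane(s,342,415,120,205)); print('board',plane(s,445,470,110,280))
E
```

```text
(array([0.4863, 0.0118, 0.0304]), 'pitch slope(deg, + front up)', np.float64(-0.08), 'roll slope(+ left up)', np.float64(12.5), np.float64(0.001))
board (array([ 0.5532, -0.0079,  0.0107]), 'pitch slope(deg, + front up)', np.float64(-10.28), 'roll slope(+ left up)', np.float64(-0.45), np.float64(0.0028))
```

The scoop rolled 12.5° about the pad axis, right side down. I'll set its right edge on the board, open to let it drop flat, and regrip it.

```bash
python3 -m crank '[0,1,-6,0,0, 0,2.6,-15.8,0,0, 0,2.6,-15.8,-2,0, 0,2.6,-15.8,-4.5,0, 0,2.6,-15.8,-4.5,0, 0.3,2.6,-15.8,-4.5,0, 0.6,2.6,-15.8,-4.5,0, 1,2.6,-15.8,-4.5,0, 1,2.6,-15.8,-4.5,0, 1,2.6,-15.8,-4.5,0]' 
python3 - <<'E'
from h import *
st=manip.sense(); print(st['tcp_pos'],st['force'])
s=snap('wrist'); im=s['img']
cv2.imwrite('pics/w6.png',im[:,:,::-1])
E
```

```text
t: 6.25
tcp_pos: [0.4541, -0.0357, 0.0959]
tool_rot: [0.458, 0.539, -0.458, 0.539]
force: [-1.2, 0.6, 0.6]
finger_gap: 0.998
[ 0.45408149 -0.03568756  0.09585577] [-1.15991648  0.61811967  0.62309233]
```

View pics/w6.png

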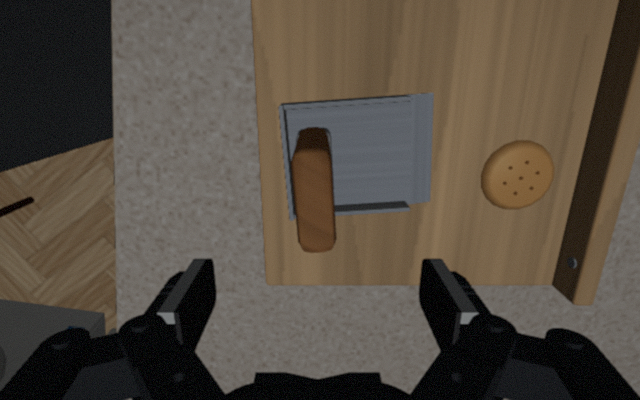

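```bash
python3 - <<'E'
from h import *
s=load('wrist'); im=s['img']
print(plane(s,342,405,120,195))
cv2.imwrite('pics/w6c.png',cv2.resize(im[80:280,260:570,::-1],None,fx=2.5,fy=2.5))
E
```

```text
(array([ 0.4873, -0.0032,  0.0143]), 'pitch slope(deg, + front up)', np.float64(-0.03), 'roll slope(+ left up)', np.float64(0.02), np.float64(0.0007))
```

View pics/w6c.png

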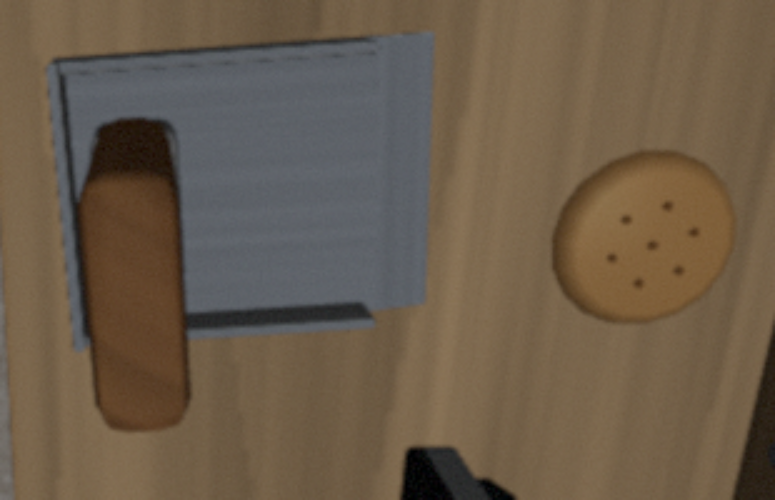

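```bash
python3 - <<'E'
from h import *
s=load('wrist')
yaw=np.radians(9.35); ex=np.array([np.cos(yaw),np.sin(yaw)]);ey=np.array([-ex[1],ex[0]])
f=lambda p:(round(p[:2]@ex,4),round(p[:2]@ey,4))
for n,x,y,h in [('fL',433,33,.0116),('fR',425,303,.0116),('h f',180,185,.108),('h f',188,415,.108),('h b',80,190,.108),('h b',98,415,.108),('htop',132,178,.108),('hbot',142,430,.108),('bis',645,237,.022),('backL',50,62,.032),('backR',77,347,.032)]:
    p=ray(s,260+x/2.5,80+y/2.5,h); print(n,p.round(4),f(p))
E
```

```text
fL [0.5177 0.0447 0.0116] (np.float64(0.5181), np.float64(-0.04))
fR [ 0.5352 -0.0286  0.0116] (np.float64(0.5234), np.float64(-0.1151))
h f [0.452  0.0141 0.108 ] (np.float64(0.4483), np.float64(-0.0595))
h f [ 0.4608 -0.0273  0.108 ] (np.float64(0.4502), np.float64(-0.1018))
h b [0.4357 0.0106 0.108 ] (np.float64(0.4317), np.float64(-0.0604))
h b [ 0.4448 -0.03    0.108 ] (np.float64(0.434), np.float64(-0.1018))
htop [0.4439 0.014  0.108 ] (np.float64(0.4403), np.float64(-0.0583))
hbot [ 0.4531 -0.0317  0.108 ] (np.float64(0.4419), np.float64(-0.1049))
bis [0.5847 0.0025 0.022 ] (np.float64(0.5773), np.float64(-0.0925))
backL [0.4214 0.0231 0.032 ] (np.float64(0.4196), np.float64(-0.0457))
backR [ 0.4383 -0.0498  0.032 ] (np.float64(0.4244), np.float64(-0.1203))
```

```bash
python3 -m crank '[1,-3,13,-3,0.03, 1,-5.6,26.9,-7.5,0.055, 1,-5.6,26.9,-7.5,0.055, 0.5,-5.6,26.9,-7.5,0.055, 0.15,-5.6,26.9,-7.5,0.055, 0,-5.6,26.9,-7.5,0.055, 0,-5.6,26.9,-7.5,0.055, 0,-5.6,26.9,-7.5,0.055, 0,-5.6,26.9,-7.5,0.055, 0,-5.6,26.9,-7.5,0.055]' 110
python3 -m crank '[0,0,0,2,0, 0,0,0,4,0, 0,0,0,4,0]' 110
python3 - <<'E'
from h import *
st=manip.sense(); print(st['tcp_pos'],st['force'])
s=snap('wrist'); im=s['img']
print(plane(s,342,405,150,225))
cv2.imwrite('pics/w7c.png',cv2.resize(im[80:280,260:570,::-1],None,fx=2.5,fy=2.5))
E
```

```text
t: 7.55
tcp_pos: [0.4485, -0.0089, 0.0887]
tool_rot: [0.443, 0.551, -0.443, 0.551]
force: [-0.9, 0.5, 5.3]
finger_gap: 0.159
t: 7.92
tcp_pos: [0.4484, -0.0088, 0.0923]
tool_rot: [0.443, 0.551, -0.443, 0.551]
force: [-0.1, 0.0, -2.1]
finger_gap: 0.162
[ 0.44844623 -0.00881263  0.09228159] [-0.07753536  0.00898063 -2.09438377]
(array([0.4838, 0.0067, 0.0183]), 'pitch slope(deg, + front up)', np.float64(-0.87), 'roll slope(+ left up)', np.float64(3.56), np.float64(0.0026))
```

View pics/w7c.png

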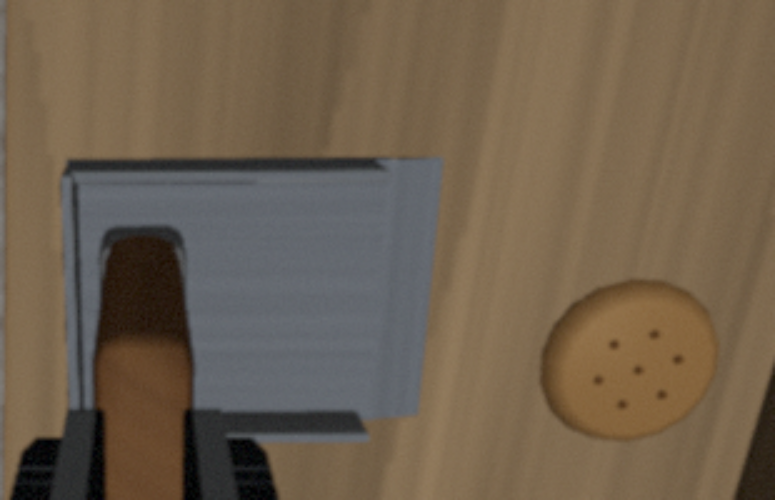

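```bash
python3 - <<'E'
from h import *
s=load('wrist'); print(plane(s,345,403,165,235)); print(plane(s,345,403,165,200));print(plane(s,345,403,200,235))
E
```

```text
(array([ 0.4867, -0.002 ,  0.0177]), 'pitch slope(deg, + front up)', np.float64(-0.34), 'roll slope(+ left up)', np.float64(0.07), np.float64(0.0006))
(array([0.4833, 0.0104, 0.0177]), 'pitch slope(deg, + front up)', np.float64(-0.26), 'roll slope(+ left up)', np.float64(0.09), np.float64(0.0006))
(array([ 0.49  , -0.0144,  0.0177]), 'pitch slope(deg, + front up)', np.float64(-0.42), 'roll slope(+ left up)', np.float64(0.3), np.float64(0.0006))
```

```bash
python3 -m crank '[0,0.6,-4,0,-0.02, 0,1.8,-10.8,0,-0.055, 0,1.8,-10.8,0,-0.055, 0,1.8,-10.8,-2,-0.055, 0,1.8,-10.8,-3.3,-0.055, 0,1.8,-10.8,-3.3,-0.055]' 110
python3 - <<'E'
from h import *
st=manip.sense(); M=R.from_quat(st['tool_rot']).as_matrix();print(st['tcp_pos'],st['force'],np.degrees(np.arctan2(M[1,1],M[0,1])))
s=snap('wrist'); im=s['img']
print(plane(s,345,403,165,235))
cv2.imwrite('pics/w8c.png',cv2.resize(im[80:280,260:570,::-1],None,fx=2.5,fy=2.5))
E
```

```text
t: 8.72
tcp_pos: [0.4499, -0.0194, 0.0889]
tool_rot: [0.457, 0.539, -0.458, 0.539]
force: [-0.9, -0.4, -0.6]
finger_gap: 0.154
[ 0.44989773 -0.01944412  0.08891944] [-0.91333473 -0.40354396 -0.63640197] 9.35426464137275
(array([ 0.4883, -0.0148,  0.0144]), 'pitch slope(deg, + front up)', np.float64(-0.18), 'roll slope(+ left up)', np.float64(0.02), np.float64(0.0006))
```

View pics/w8c.png

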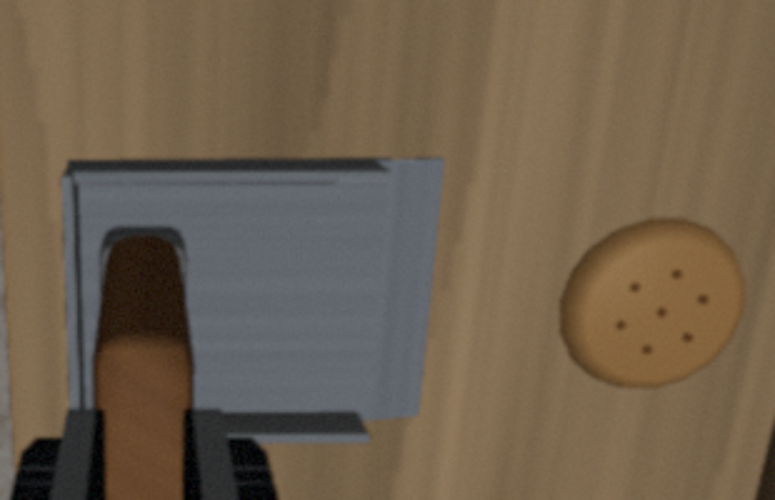

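```bash
python3 - <<'E'
from h import *
s=load('wrist')
yaw=np.radians(9.35); ex=np.array([np.cos(yaw),np.sin(yaw)]);ey=np.array([-ex[1],ex[0]])
f=lambda p:(round(p[:2]@ex,4),round(p[:2]@ey,4))
for n,x,y,h in [('fL',442,158,.0116),('fR',418,418,.0116),('bis',653,303,.022)]:
    p=ray(s,260+x/2.5,80+y/2.5,h); print(n,p.round(4),f(p))
E
```

```text
fL [0.522  0.0303 0.0116] (np.float64(0.52), np.float64(-0.0549))
fR [ 0.5355 -0.0452  0.0116] (np.float64(0.521), np.float64(-0.1316))
bis [0.5843 0.0029 0.022 ] (np.float64(0.577), np.float64(-0.0921))
```

```bash
python3 -m crank '[0,5,0.8,-0.4,0, 0,13,2.1,-0.4,0, 0,21,3.5,-0.4,0, 0,29,4.8,-0.4,0, 0,36,5.9,-0.4,0, 0,43,7.1,-0.4,0, 0,49,8.1,-0.4,0, 0,54,8.9,-0.4,0, 0,59.2,9.75,-0.4,0]' 110
python3 - <<'E'
from h import *
st=manip.sense(); M=R.from_quat(st['tool_rot']).as_matrix();print(st['tcp_pos'],st['force'],np.degrees(np.arctan2(M[1,1],M[0,1])))
s=snap('wrist'); im=s['img']
print(plane(s,345,400,165,235))
cv2.imwrite('pics/w9c.png',cv2.resize(im[80:280,260:570,::-1],None,fx=2.5,fy=2.5))
E
```

```text
t: 9.9
tcp_pos: [0.5034, -0.0092, 0.0891]
tool_rot: [0.454, 0.543, -0.46, 0.536]
force: [-13.6, -1.7, 18.4]
finger_gap: 0.156
[ 0.50336524 -0.00921447  0.08912962] [-13.59696618  -1.70412707  18.44266968] 9.446891148389563
(array([ 0.5398, -0.0044,  0.0145]), 'pitch slope(deg, + front up)', np.float64(-0.48), 'roll slope(+ left up)', np.float64(-0.01), np.float64(0.0006))
```

View pics/w9c.png

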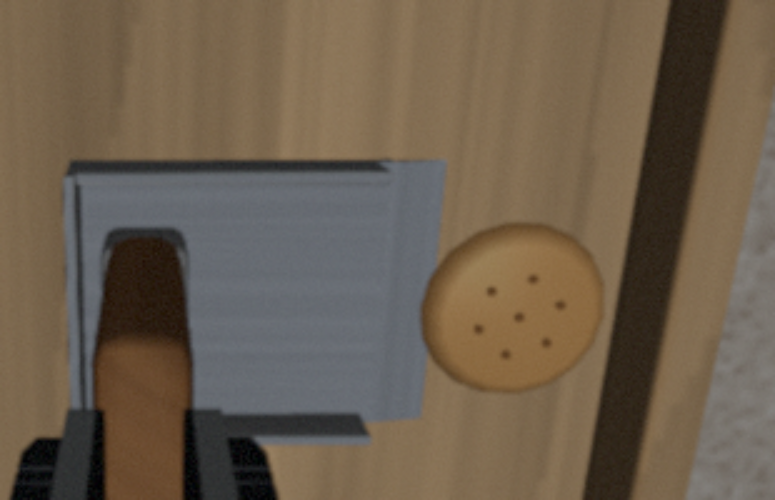

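```bash
python3 -m crank '[0,0,0,0.6,0, 0,3,0.5,0.8,0, 0,7,1.1,0.8,0, 0,11,1.8,0.8,0, 0,15,2.5,0.8,0, 0,19,3.1,0.8,0, 0,22,3.6,0.8,0]' 110
python3 - <<'E'
from h import *
st=manip.sense(); M=R.from_quat(st['tool_rot']).as_matrix();print(st['tcp_pos'],st['force'],np.degrees(np.arctan2(M[1,1],M[0,1])))
s=snap('wrist'); im=s['img']
print(plane(s,345,385,165,235))
cv2.imwrite('pics/w10c.png',cv2.resize(im[80:280,260:570,::-1],None,fx=2.5,fy=2.5))
E
```

```text
t: 10.82
tcp_pos: [0.5318, -0.0062, 0.0894]
tool_rot: [0.458, 0.539, -0.458, 0.539]
force: [-0.2, -1.1, -1.6]
finger_gap: 0.158
[ 0.53178591 -0.00620243  0.08937594] [-0.17633513 -1.14920168 -1.60797262] 9.337741855188781
(array([ 0.5642, -0.0026,  0.0147]), 'pitch slope(deg, + front up)', np.float64(-0.48), 'roll slope(+ left up)', np.float64(0.08), np.float64(0.0006))
```

View pics/w10c.png

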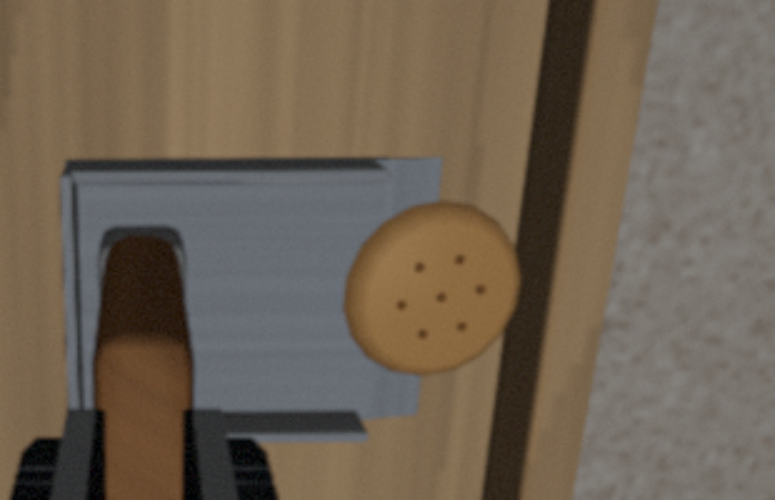

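```bash
python3 -m crank '[0,3,0.5,0,0, 0,7,1.1,0,0, 0,11,1.8,0,0, 0,14,2.3,0,0, 0,17,2.8,0,0, 0,19,3.1,0,0, 0,20.5,3.4,0,0, 0,20.5,3.4,0,0, 0,20.5,3.4,0,0]' 110
python3 - <<'E'
from h import *
st=manip.sense(); M=R.from_quat(st['tool_rot']).as_matrix();print(st['tcp_pos'],st['force'],np.degrees(np.arctan2(M[1,1],M[0,1])))
s=snap('wrist'); im=s['img']
cv2.imwrite('pics/w11c.png',cv2.resize(im[80:280,260:570,::-1],None,fx=2.5,fy=2.5))
E
```

```text
t: 12.0
tcp_pos: [0.5518, -0.0028, 0.0894]
tool_rot: [0.458, 0.539, -0.458, 0.539]
force: [-0.4, -0.7, -0.7]
finger_gap: 0.16
[ 0.55180983 -0.0027916   0.08939959] [-0.42037222 -0.69194322 -0.69407804] 9.342434667638473
```

View pics/w11c.png

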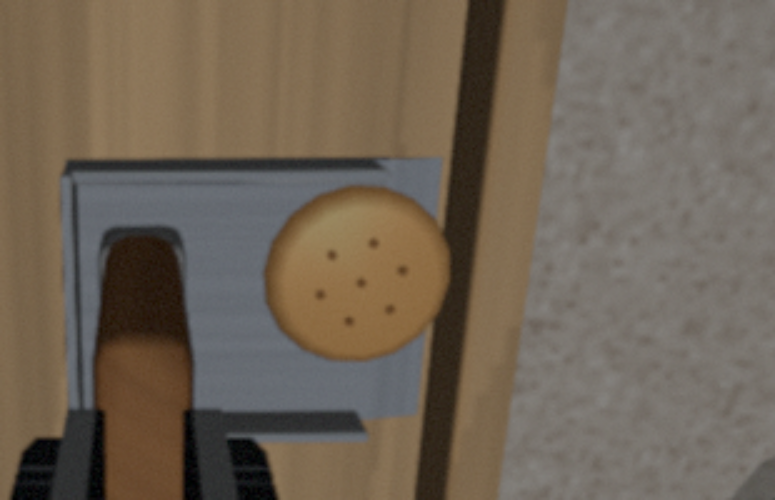

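```bash
cat >> h.py <<'E'
def rel(s,x,y,h,tcp,yawd):
    yaw=np.radians(yawd); ex=np.array([np.cos(yaw),np.sin(yaw)]);ey=np.array([-ex[1],ex[0]])
    d=ray(s,260+x/2.5,80+y/2.5,h)[:2]-np.array(tcp)[:2]-.03*ex
    return d@ex,d@ey
E
python3 - <<'E'
from h import *
s=load('wrist');t=[.5518,-.0028]
for p in [(442,158,.0116),(418,415,.0116),(358,273,.0255),(265,275,.02),(449,272,.02)]: print(rel(s,*p,t,9.34))
P=pts(s); v,u=int(80+273/2.5),int(260+358/2.5); print(P[v,u],P[v-12:v+12,u-12:u+12,2].mean(),P[v,int(260+230/2.5)])
print(plane(s,u-20,u+20,v-20,v+20))
E
```

```text
(np.float64(0.049432342706525495), np.float64(0.037232501731187105))
(np.float64(0.050394841578303436), np.float64(-0.03866710902483948))
(np.float64(0.025979827472931535), np.float64(0.009542801219789893))
(np.float64(0.0025085928560755802), np.float64(0.007199054197798036))
(np.float64(0.05169772978068802), np.float64(0.008050807720135049))
[0.60465378 0.01643198 0.02773057] 0.027478830218240886 [0.57414418 0.00713203 0.01464381]
(array([0.6046, 0.0163, 0.0267]), 'pitch slope(deg, + front up)', np.float64(-0.12), 'roll slope(+ left up)', np.float64(0.01), np.float64(0.0006))
```

The biscuit lies level in the scoop at about x +26 and y +9 mm, and the front edge is at the stop. I'll lift gently.

```bash
python3 -m crank '[0,0,0,1.5,0, 0,-1,-0.2,4,0, 0,-2,-0.3,9,0, 0,-3,-0.5,16,0, 0,-4,-0.7,25,0, 0,-5,-0.8,35,0, 0,-5,-0.8,45,0, 0,-5,-0.8,54,0, 0,-5,-0.8,59,0, 0,-5,-0.8,60,0]' 110
python3 - <<'E'
from h import *
st=manip.sense(); M=R.from_quat(st['tool_rot']).as_matrix();print(st['tcp_pos'],st['force'],np.degrees(np.arctan2(M[1,1],M[0,1])))
s=snap('wrist'); im=s['img']
cv2.imwrite('pics/w12c.png',cv2.resize(im[80:280,260:570,::-1],None,fx=2.5,fy=2.5))
s2=snap('top'); cv2.imwrite('pics/t12.png',s2['img'][:,:,::-1])
E
```

```text
t: 13.3
tcp_pos: [0.5472, -0.0037, 0.1498]
tool_rot: [0.458, 0.539, -0.457, 0.539]
force: [0.2, 0.7, -1.2]
finger_gap: 0.159
[ 0.54715364 -0.0036767   0.14982877] [ 0.19556126  0.73906662 -1.23105087] 9.34916991480651
```

View pics/w12c.png

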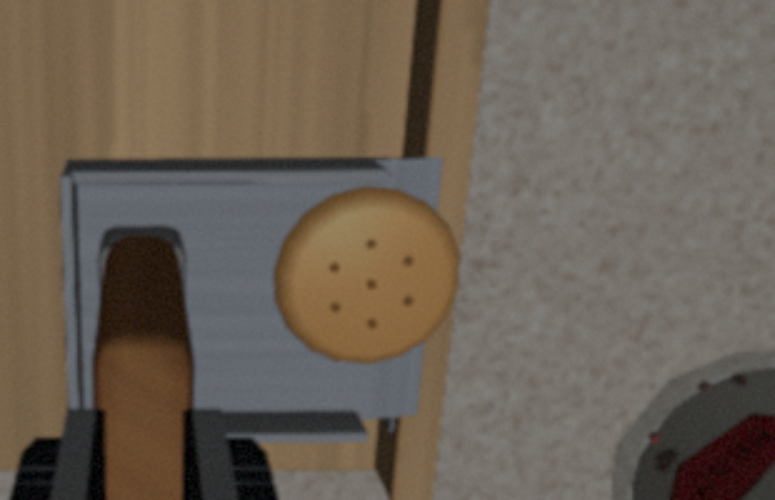

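View pics/t12.png

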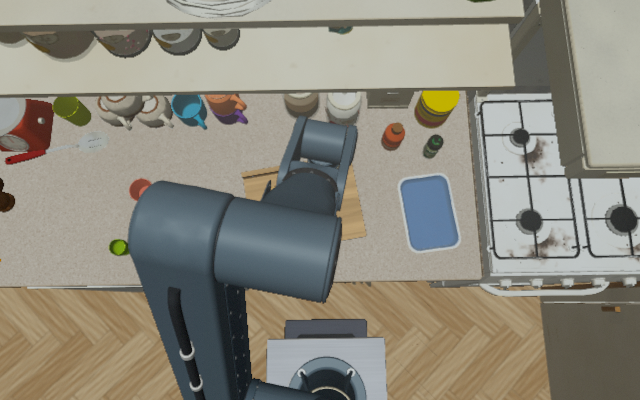

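Scoop and biscuit are up clear of the board, and the biscuit has only spun and crept about 3 mm forward. Next is a gentle carry towards the tray.

```bash
python3 -m crank '[0,-0.5,-2,0,0, 0,-2,-7,0,0, 0,-4.5,-15,0,0, 0,-8,-27,0,-0.004, 0,-12,-41,0,-0.008, 0,-17,-57,0,-0.012, 0,-22,-75,0,-0.016, 0,-27.5,-93,0,-0.02, 0,-33,-111,0,-0.024, 0,-38,-129,0,-0.028]' 110
python3 -m crank '[0,-6,-19,0,-0.004, 0,-12,-39,0,-0.008, 0,-18,-59,0,-0.012, 0,-24,-79,0,-0.012, 0,-30,-98,0,-0.012, 0,-36,-116,0,-0.012, 0,-40,-130,0,-0.012, 0,-43,-141,0,-0.012, 0,-45,-147,0,-0.012, 0,-45.5,-149,0,-0.012]'
python3 -m crank '[0,-1.5,-5,0,0, 0,-3,-10,0,0, 0,-4.5,-14.5,0,0, 0,-5,-17,0,0, 0,-5,-17.5,0,0, 0,-5,-17.5,0,0]'
python3 - <<'E'
from h import *
st=manip.sense(); M=R.from_quat(st['tool_rot']).as_matrix();print(st['tcp_pos'],st['force'],np.degrees(np.arctan2(M[1,1],M[0,1])))
s=snap('wrist'); im=s['img']
cv2.imwrite('pics/w13.png',im[:,:,::-1])
E
```

```text
t: 14.65
tcp_pos: [0.5085, -0.134, 0.1494]
tool_rot: [0.465, 0.532, -0.465, 0.532]
force: [0.5, 0.7, -1.4]
finger_gap: 0.159
t: 15.9
tcp_pos: [0.4634, -0.2817, 0.1494]
tool_rot: [0.468, 0.53, -0.468, 0.53]
force: [-0.0, 0.8, -1.2]
finger_gap: 0.159
t: 16.65
tcp_pos: [0.4584, -0.2991, 0.1494]
tool_rot: [0.468, 0.53, -0.468, 0.53]
force: [-0.1, -0.2, -1.4]
finger_gap: 0.158
[ 0.45842046 -0.29907863  0.14938026] [-0.08230771 -0.15273177 -1.42642144] 7.036448443641001
```

View pics/w13.png

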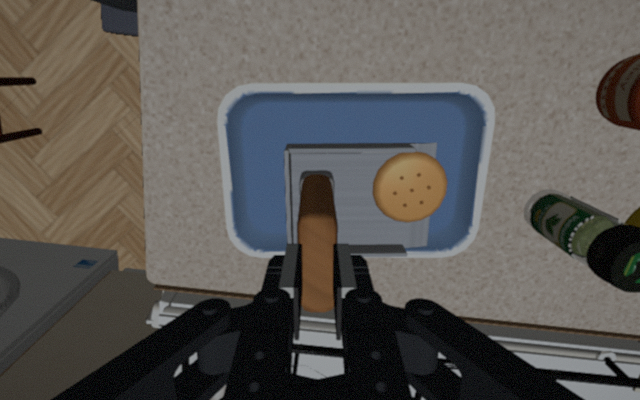

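```bash
python3 - <<'E'
from h import *
s=load('wrist'); im=s['img']
hsv=cv2.cvtColor(im,cv2.COLOR_RGB2HSV)
cv2.imwrite('pics/w13c.png',cv2.resize(im[70:280,200:510,::-1],None,fx=2.5,fy=2.5))
st=manip.sense()['tcp_pos']
print('bis',rel(s,(408-260)*2.5,(187-80)*2.5,.149-.006-.072+.014,st,7.04))
yaw=np.radians(7.04); ex=np.array([np.cos(yaw),np.sin(yaw)]);ey=np.array([-ex[1],ex[0]])
pan=st[:2]+.03*ex
for n,u,v in [('top rim L',240,90),('top rim R',480,85),('left rim hi',219,115),('left lo',229,240),('right hi',495,110),('right lo',478,235),('bot',250,257),('bot',455,257)]:
    d=ray(s,u,v,.023)[:2]-pan; print(n,d@ex,d@ey)
P=pts(s); 
for u,v in [(260,180),(300,125),(460,150),(455,200)]: print(P[v,u])
E
```

```text
bis (np.float64(0.029087795289735024), np.float64(0.010842599486998266))
top rim L -0.08947826024736827 0.06930437921444361
top rim R 0.09414910138762526 0.07296396177649796
left rim hi -0.1072304566604756 0.05043840083572487
left lo -0.107793020874009 -0.05764208239126183
right hi 0.10853255198673784 0.05426219112179311
right lo 0.11041677669537081 -0.05279385690147378
bot -0.09031935433786538 -0.07439954010710961
bot 0.09291846636272491 -0.07437316340863497
[ 0.40876155 -0.31375407  0.00304286]
[ 0.43886157 -0.26112249  0.00324462]
[ 0.57889539 -0.26564195  0.00228255]
[ 0.58541895 -0.31094269  0.00307039]
```

View pics/w13c.png

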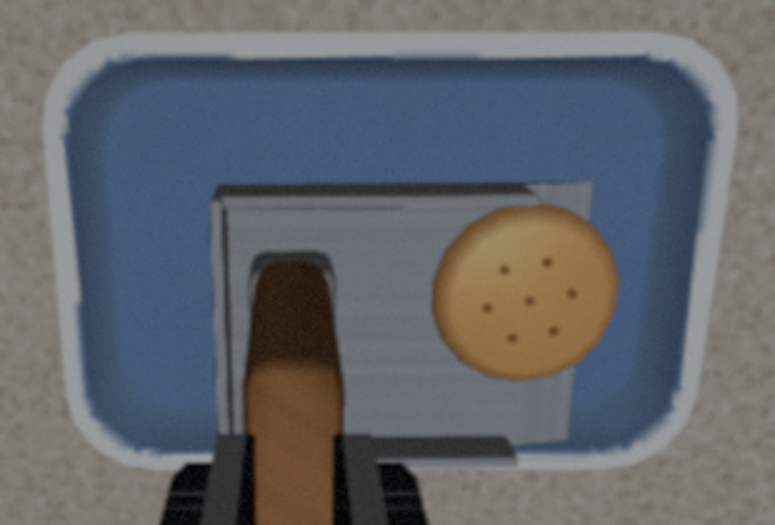

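```bash
python3 -m crank '[0,0,0,-2,0, 0,0,0,-6,0, 0,0,0,-13,0, 0,0,0,-22,0, 0,0,0,-32,0, 0,0,0,-42,0, 0,0,0,-51,0, 0,0,0,-58,0, 0,0,0,-62,0, 0,0,0,-63.5,0]'
python3 -m crank '[0,0,0,-1,0, 0,0,0,-1,0, 0,0,0,-2,0, 0,0,0,-2,0]'
```

```text
t: 17.95
tcp_pos: [0.4585, -0.2992, 0.0857]
tool_rot: [0.468, 0.53, -0.468, 0.53]
force: [0.3, -0.6, -1.3]
finger_gap: 0.159
t: 18.45
tcp_pos: [0.4585, -0.2992, 0.084]
tool_rot: [0.468, 0.53, -0.468, 0.53]
force: [0.1, -0.9, -1.6]
finger_gap: 0.157
```

```bash
python3 -m crank '[0,0,0,-0.7,0, 0,0,0,-1,0, 0,0,0,-1,0]'
python3 -m crank '[0,0,0,-0.7,0, 0,0,0,-1,0, 0,0,0,-1,0]'
python3 - <<'E'
from h import *
st=manip.sense(); print(st['tcp_pos'],st['force'])
s=snap('wrist'); im=s['img']
cv2.imwrite('pics/w14c.png',cv2.resize(im[80:280,260:570,::-1],None,fx=2.5,fy=2.5))
print(plane(s,340,370,160,235))
P=pts(s)
for u,v in [(240,180),(300,100),(450,130),(455,200)]: print(P[v,u], im[v,u])
E
```

```text
t: 18.82
tcp_pos: [0.4587, -0.2994, 0.0833]
tool_rot: [0.468, 0.529, -0.468, 0.53]
force: [-0.0, -0.1, 1.6]
finger_gap: 0.157
t: 19.2
tcp_pos: [0.4592, -0.2998, 0.0829]
tool_rot: [0.468, 0.529, -0.468, 0.531]
force: [-0.0, -0.0, 5.5]
finger_gap: 0.161
[ 0.45923926 -0.29983321  0.08292949] [-0.03256784 -0.02828623  5.47047151]
(array([ 0.4847, -0.2968,  0.0082]), 'pitch slope(deg, + front up)', np.float64(-0.69), 'roll slope(+ left up)', np.float64(1.12), np.float64(0.0006))
[ 0.40439993 -0.29593363  0.00178149] [ 72  93 123]
[ 0.44069278 -0.2357705   0.01714122] [49 62 80]
[ 0.54181253 -0.2440321   0.00119164] [ 69  91 122]
[ 0.55041845 -0.28764696  0.01627264] [143 107  67]
```

```bash
python3 -m crank '[0,0,0,0.8,0, 0,0,0,0.8,0, 0.2,0,0,0.8,0, 0.3,0,0,0.8,0, 0.5,0,0,0.8,0, 0.8,0,0,0.8,0, 1,0,0,0.8,0, 1,0,0,0.8,0, 1,0,0,0.8,0]' 20
python3 - <<'E'
from h import *
st=manip.sense(); print(st['tcp_pos'],st['force'],st['finger_gap'])
s=snap('wrist'); cv2.imwrite('pics/w15.png',s['img'][:,:,::-1])
E
```

```text
t: 20.38
tcp_pos: [0.4585, -0.2991, 0.0827]
tool_rot: [0.468, 0.53, -0.468, 0.53]
force: [0.1, 0.2, 0.1]
finger_gap: 1.003
[ 0.45845813 -0.29914448  0.08271948] [0.09252605 0.24107799 0.08925372] 1.0028034704874051
```

View pics/w15.png

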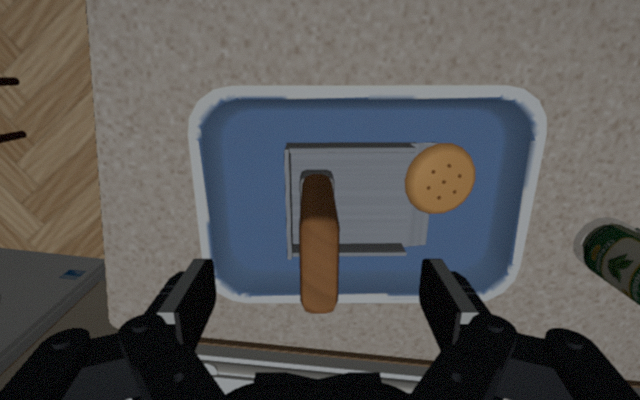

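The biscuit now sits too far forward, at (440,178) over the front edge. I'll check whether that happened before the release and measure it.

```bash
python3 - <<'E'
from h import *
s=load('wrist'); im=s['img']; st=manip.sense()['tcp_pos']
print('bis',rel(s,(440-260)*2.5,(178-80)*2.5,.017,st,7.04))
print('front',rel(s,(434-260)*2.5,(143-80)*2.5,.005,st,7.04),rel(s,(424-260)*2.5,(245-80)*2.5,.005,st,7.04))
print(plane(s,345,400,160,235)); print('biscuit',plane(s,425,455,165,195))
cv2.imwrite('pics/w15c.png',cv2.resize(im[80:280,260:570,::-1],None,fx=2.5,fy=2.5))
E
```

```text
bis (np.float64(0.049795278968815436), np.float64(0.016611732462524224))
front (np.float64(0.04749007266416576), np.float64(0.03736727398349297)) (np.float64(0.04792172243527848), np.float64(-0.03783815651402108))
(array([ 0.4958, -0.2945,  0.0079]), 'pitch slope(deg, + front up)', np.float64(-0.9), 'roll slope(+ left up)', np.float64(1.18), np.float64(0.0006))
biscuit (array([ 0.5353, -0.2738,  0.0176]), 'pitch slope(deg, + front up)', np.float64(-8.67), 'roll slope(+ left up)', np.float64(1.57), np.float64(0.0006))
```

View pics/w14c.png

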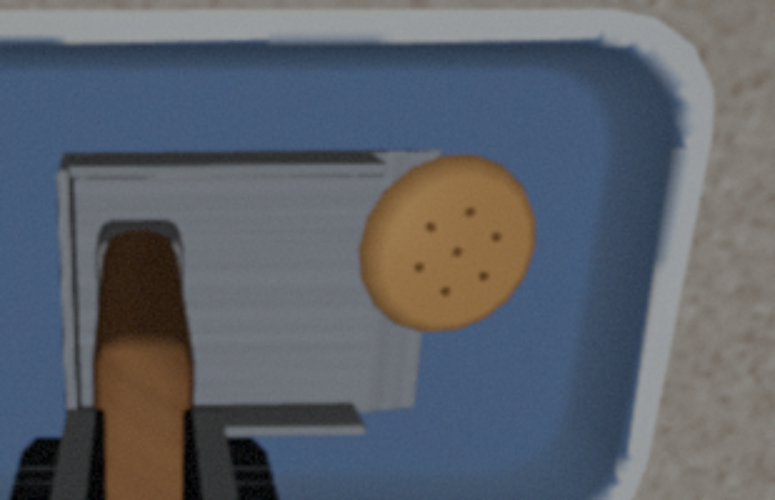

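View pics/w15c.png

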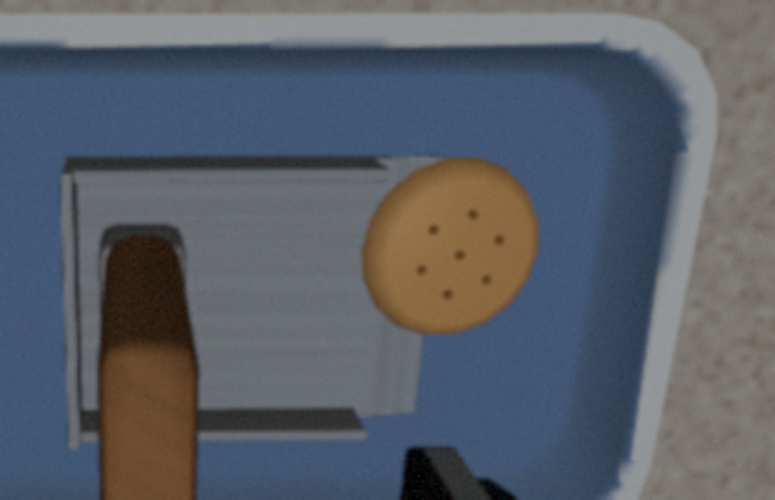

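The biscuit slid forward during the set-down. It now lies half off the front, tipped 9° onto the tray floor, so lifting would drop it. My plan is to regrip and nudge the biscuit right with the left cheek. Then I'll back out from under it and scoop it again against the tray's far wall, with no more lifting after that.

```bash
python3 -m crank '[0.5,0,0,0.5,0, 0.15,0,0,0.5,0, 0,0,0,0.5,0, 0,0,0,0.5,0, 0,0,0,0.5,0, 0,0,0,0.5,0, 0,0,0,0.5,0]' 110
python3 -m crank '[0,0,0,0.6,0, 0,0,0,1.2,0, 0,0,0,1.2,0]' 110
python3 - <<'E'
from h import *
st=manip.sense(); print(st['tcp_pos'],st['force'])
s=snap('wrist'); im=s['img'];print(plane(s,345,400,165,230))
E
```

```text
t: 21.3
tcp_pos: [0.4588, -0.2993, 0.0836]
tool_rot: [0.468, 0.529, -0.468, 0.53]
force: [1.3, 1.4, 5.8]
finger_gap: 0.159
t: 21.68
tcp_pos: [0.4577, -0.2988, 0.0838]
tool_rot: [0.468, 0.531, -0.468, 0.529]
force: [1.1, 0.3, -1.4]
finger_gap: 0.155
[ 0.45774827 -0.29878979  0.08376184] [ 1.12168431  0.30114184 -1.35250659]
(array([ 0.4951, -0.2942,  0.0082]), 'pitch slope(deg, + front up)', np.float64(-0.7), 'roll slope(+ left up)', np.float64(1.07), np.float64(0.0006))
```

```bash
python3 -m crank '[0,0.5,-4,0.2,0, 0,1,-8,0.2,0, 0,1.5,-12,0.2,0, 0,1.5,-12,0.2,0, 0,-5,-12.8,0.2,0, 0,-13,-13.8,0.2,0, 0,-21,-14.8,0.2,0, 0,-28,-15.7,0.2,0, 0,-33,-16.2,0.2,0, 0,-33,-16.2,0.2,0]' 110
python3 - <<'E'
from h import *
st=manip.sense(); print(st['tcp_pos'],st['force'])
s=snap('wrist'); im=s['img'];print(plane(s,345,400,165,230)); cv2.imwrite('pics/w16.png',im[:,:,::-1])
E
```

```text
t: 22.98
tcp_pos: [0.4256, -0.316, 0.085]
tool_rot: [0.468, 0.529, -0.469, 0.53]
force: [1.6, -0.2, -0.7]
finger_gap: 0.157
[ 0.42564068 -0.31598205  0.0849882 ] [ 1.58958311 -0.20287727 -0.66871243]
(array([ 0.4632, -0.3115,  0.0098]), 'pitch slope(deg, + front up)', np.float64(-0.22), 'roll slope(+ left up)', np.float64(0.63), np.float64(0.0006))
```

View pics/w16.png

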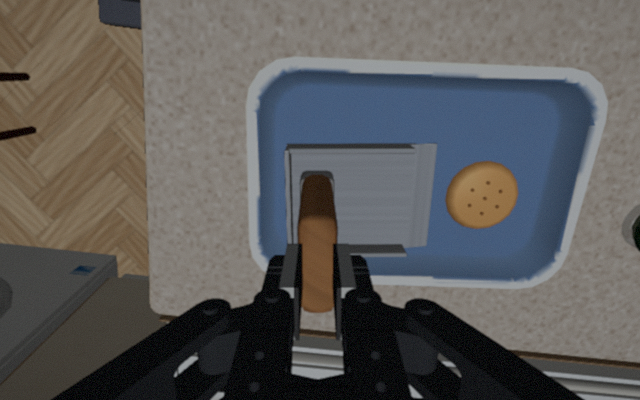

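```bash
python3 - <<'E'
from h import *
s=load('wrist'); im=s['img']; st=manip.sense(); M=R.from_quat(st['tool_rot']).as_matrix(); yd=np.degrees(np.arctan2(M[1,1],M[0,1])); print(yd)
yaw=np.radians(yd); ex=np.array([np.cos(yaw),np.sin(yaw)]);ey=np.array([-ex[1],ex[0]])
pan=st['tcp_pos'][:2]+.03*ex
def q(n,u,v,h):
    d=ray(s,u,v,h)[:2]-pan; print(n,(d@ex*1000).round(1),(d@ey*1000).round(1))
q('bis',482,195,.014)
for n,u,v in [('topL',300,58),('topR',570,68),('rightHi',606,115),('rightLo',567,260),('leftHi',247,100),('leftLo',250,240),('botL',290,283),('botR',520,289)]: q(n,u,v,.023)
q('frontL',436,144,.005);q('frontR',427,246,.005)
P=pts(s)
for u in range(520,610,6):
    d=P[190,u,:2]-pan; print((d@ex*1000).round(0),(P[190,u,2]*1000).round(1),end='; ')
cv2.imwrite('pics/w16c.png',cv2.resize(im[50:300,240:620,::-1],None,fx=2.1,fy=2.1))
E
```

```text
7.023626916285874
bis 81.4 2.9
topL -40.2 89.6
topR 116.9 84.1
rightHi 144.7 57.2
rightLo 142.9 -41.7
leftHi -72.2 66.1
leftLo -76.0 -26.3
botL -49.6 -59.9
botR 114.5 -65.0
frontL 49.6 36.1
frontR 50.9 -40.1
114.0 2.0; 117.0 3.1; 122.0 1.8; 127.0 2.0; 129.0 4.9; 132.0 6.9; 133.0 11.5; 135.0 14.4; 136.0 17.9; 138.0 20.8; 140.0 23.0; 164.0 -1.6; 167.0 -0.3; 170.0 0.6; 175.0 -0.3;
```

View pics/w16c.png

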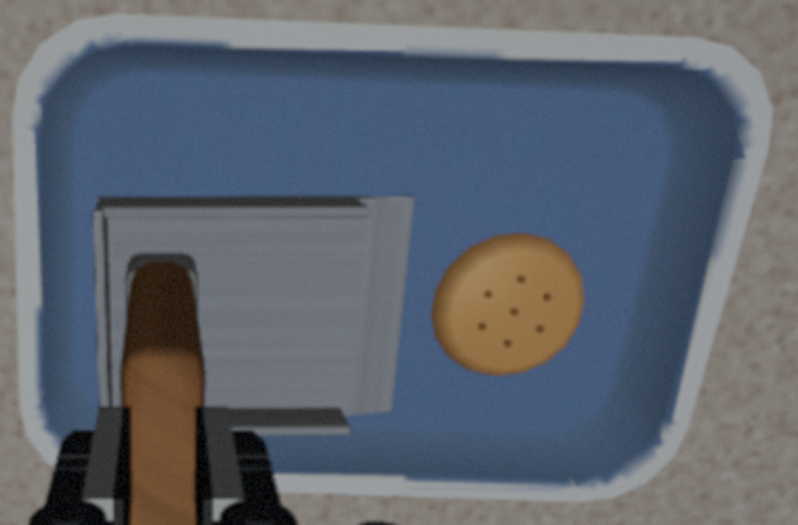

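The biscuit now lies flat on the tray floor at (482,195), just ahead of the scoop's front. The tray was turned about 2°, so I'll realign the scoop to it, lower lightly and push.

```bash
python3 -m crank '[0,-0.4,4,0.5,-0.012, 0,-0.8,9,0.5,-0.024, 0,-1.2,13,0.5,-0.033, 0,-1.2,13,0,-0.033, 0,-1.2,13,-0.6,-0.033, 0,-1.2,13,-1.1,-0.033, 0,-1.2,13,-1.1,-0.033]' 110
python3 - <<'E'
from h import *
st=manip.sense(); M=R.from_quat(st['tool_rot']).as_matrix(); yd=np.degrees(np.arctan2(M[1,1],M[0,1])); print(yd,st['tcp_pos'],st['force'])
s=snap('wrist'); im=s['img'];print(plane(s,345,400,165,230)); cv2.imwrite('pics/w17c.png',cv2.resize(im[50:300,240:620,::-1],None,fx=2.1,fy=2.1))
E
```

```text
t: 23.9
tcp_pos: [0.425, -0.3027, 0.0844]
tool_rot: [0.477, 0.521, -0.477, 0.523]
force: [2.1, 2.3, 7.4]
finger_gap: 0.158
5.140663295826986 [ 0.42501836 -0.30272343  0.0844275 ] [2.09976762 2.26745586 7.36596858]
(array([ 0.4627, -0.2995,  0.009 ]), 'pitch slope(deg, + front up)', np.float64(-0.59), 'roll slope(+ left up)', np.float64(0.7), np.float64(0.0006))
```

View pics/w17c.png

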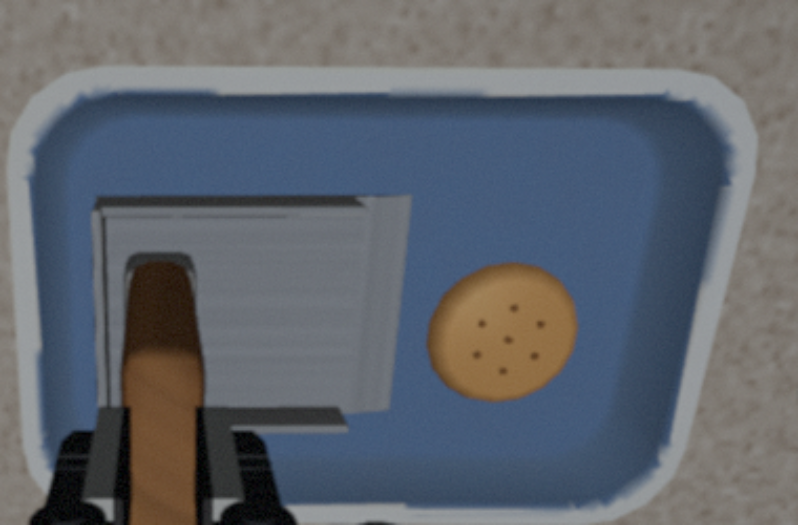

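```bash
python3 -m crank '[0,3,0.3,0.4,0, 0,9,0.8,0.4,0, 0,16,1.4,0.4,0, 0,23,2.1,0.3,0, 0,29,2.6,0.3,0, 0,34,3,0.3,0, 0,39,3.5,0.3,0, 0,44,3.9,0.3,0, 0,48,4.3,0.3,0]' 110
python3 - <<'E'
from h import *
st=manip.sense(); M=R.from_quat(st['tool_rot']).as_matrix(); yd=np.degrees(np.arctan2(M[1,1],M[0,1])); print(yd,st['tcp_pos'],st['force'])
s=snap('wrist'); im=s['img'];print(plane(s,345,395,165,230)); cv2.imwrite('pics/w18c.png',cv2.resize(im[50:300,240:620,::-1],None,fx=2.1,fy=2.1))
E
```

```text
t: 25.08
tcp_pos: [0.472, -0.2974, 0.0833]
tool_rot: [0.477, 0.523, -0.477, 0.521]
force: [-0.8, 0.2, 0.1]
finger_gap: 0.155
5.141374109013795 [ 0.47202554 -0.29737278  0.08334706] [-0.76759536  0.20931     0.14356176]
(array([ 0.5078, -0.2942,  0.0077]), 'pitch slope(deg, + front up)', np.float64(-0.87), 'roll slope(+ left up)', np.float64(1.23), np.float64(0.0006))
```

View pics/w18c.png

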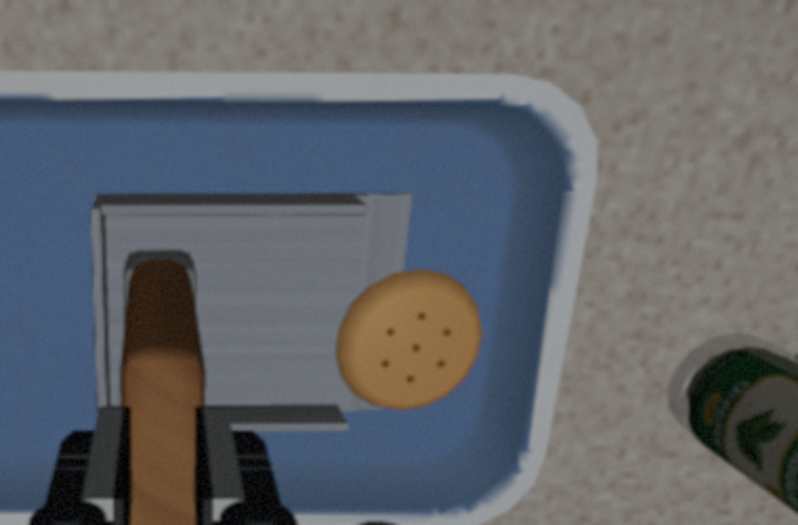

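```bash
python3 -m crank '[0,2,-1.5,0.2,0, 0,5,-2.5,0.2,0, 0,8,-3,0.2,0, 0,11,-3,0.2,0, 0,14,-2.7,0.2,0, 0,16,-2.5,0.2,0, 0,18,-2.3,0.2,0, 0,18,-2.3,0.2,0]' 110
python3 - <<'E'
from h import *
st=manip.sense(); M=R.from_quat(st['tool_rot']).as_matrix(); yd=np.degrees(np.arctan2(M[1,1],M[0,1])); print(yd,st['tcp_pos'],st['force'])
s=snap('wrist'); im=s['img'];print(plane(s,345,365,165,230)); cv2.imwrite('pics/w19c.png',cv2.resize(im[80:280,260:570,::-1],None,fx=2.5,fy=2.5))
E
```

```text
t: 26.12
tcp_pos: [0.4904, -0.3003, 0.084]
tool_rot: [0.477, 0.522, -0.477, 0.522]
force: [-0.3, 0.8, -2.1]
finger_gap: 0.157
5.167107648553337 [ 0.49041443 -0.3003207   0.08402418] [-0.27135068  0.83741405 -2.07478303]
(array([ 0.5159, -0.2981,  0.0086]), 'pitch slope(deg, + front up)', np.float64(-0.56), 'roll slope(+ left up)', np.float64(1.29), np.float64(0.0006))
```

View pics/w19c.png

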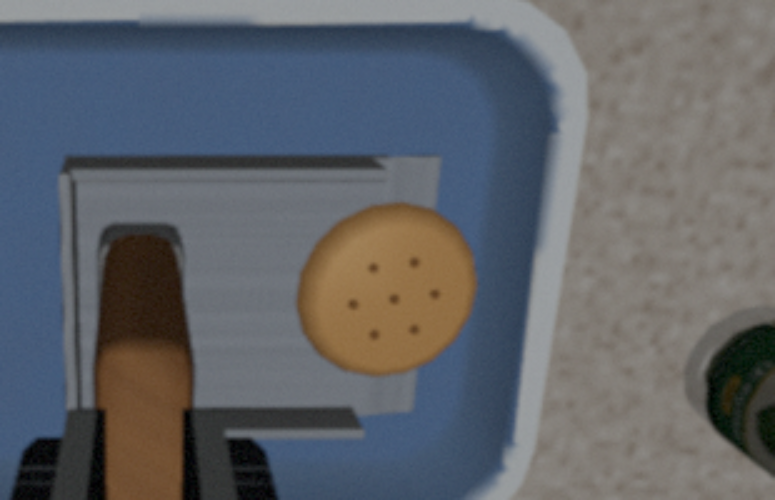

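```bash
python3 - <<'E'
from h import *
s=load('wrist'); st=manip.sense(); t=st['tcp_pos']
print('bis',rel(s,387,290,.0185,t,5.17),'front',rel(s,440,158,.006,t,5.17),rel(s,413,412,.006,t,5.17))
print('rim far',rel(s,575,150,.023,t,5.17),rel(s,540,350,.023,t,5.17),'rim left',rel(s,300,5,.023,t,5.17))
P=pts(s)
yaw=np.radians(5.17); ex=np.array([np.cos(yaw),np.sin(yaw)]);pan=t[:2]+.03*ex
for u in range(448,500,4):
    for v in (150,): d=P[v,u,:2]-pan; print((d@ex*1000).round(0),(P[v,u,2]*1000).round(1),end='; ')
print(plane(s,400,425,185,210))
E
```

```text
bis (np.float64(0.03451880831471636), np.float64(0.004232012198239195)) front (np.float64(0.0490743356167769), np.float64(0.03713702497677534)) (np.float64(0.04901473419459643), np.float64(-0.03788308261312415))
rim far (np.float64(0.07642290171091563), np.float64(0.042290298460153634)) (np.float64(0.07525779810049273), np.float64(-0.011056454470277843)) rim left (np.float64(0.006733461735425912), np.float64(0.076475037391336))
59.0 2.2; 62.0 1.8; 64.0 4.2; 66.0 5.8; 67.0 9.5; 68.0 13.6; 69.0 16.6; 69.0 21.7; 72.0 22.1; 74.0 23.0; 76.0 23.6; 90.0 0.6; 93.0 0.2; (array([ 0.5518, -0.2905,  0.0206]), 'pitch slope(deg, + front up)', np.float64(-6.01), 'roll slope(+ left up)', np.float64(1.84), np.float64(0.0006))
```

```bash
python3 -m crank '[0,1,0,0.5,0, 0,3,0.2,1,0, 0,5,0.4,1.5,0, 0,7,0.6,1.8,0, 0,9,0.8,1.8,0, 0,11,1,1.8,0, 0,12.5,1.1,1.8,0, 0,12.5,1.1,1.8,0]' 110
python3 - <<'E'
from h import *
st=manip.sense(); M=R.from_quat(st['tool_rot']).as_matrix(); yd=np.degrees(np.arctan2(M[1,1],M[0,1])); print(yd,st['tcp_pos'],st['force'])
s=snap('wrist'); im=s['img'];print(plane(s,345,365,165,230)); cv2.imwrite('pics/w20c.png',cv2.resize(im[80:280,260:570,::-1],None,fx=2.5,fy=2.5))
E
```

```text
t: 27.18
tcp_pos: [0.5024, -0.2992, 0.0859]
tool_rot: [0.477, 0.522, -0.477, 0.522]
force: [-5.4, -0.9, 2.2]
finger_gap: 0.155
5.164181200204785 [ 0.50243654 -0.29915967  0.0858735 ] [-5.43877119 -0.90385598  2.18746941]
(array([ 0.5279, -0.297 ,  0.0102]), 'pitch slope(deg, + front up)', np.float64(-1.37), 'roll slope(+ left up)', np.float64(1.61), np.float64(0.0006))
```

View pics/w20c.png

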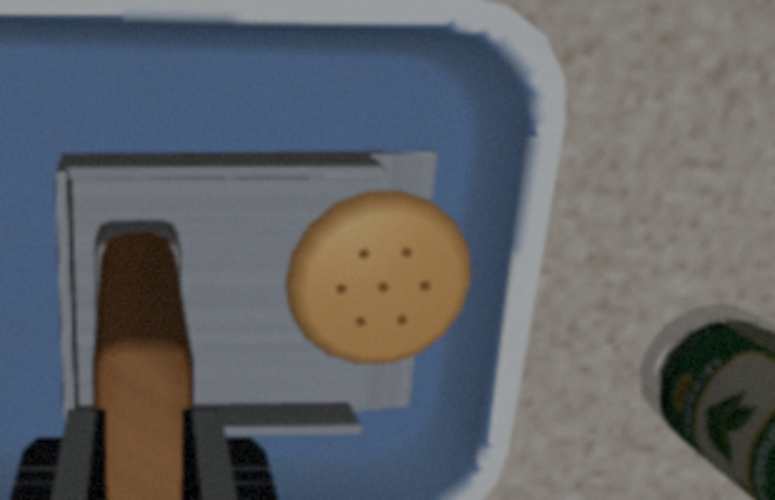

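```bash
python3 - <<'E'
from h import *
s=load('wrist'); st=manip.sense(); t=st['tcp_pos']
print('bis',rel(s,378,278,.022,t,5.17),'front',rel(s,436,153,.0075,t,5.17),rel(s,409,407,.0075,t,5.17))
print('edges',rel(s,287,280,.0165,t,5.17),rel(s,470,270,.0165,t,5.17))
print('rim far',rel(s,562,150,.023,t,5.17),rel(s,515,350,.023,t,5.17))
print(plane(s,395,425,180,205))
print(plane(s,345,368,165,235))
P=pts(s)
yaw=np.radians(5.17); ex=np.array([np.cos(yaw),np.sin(yaw)]);pan=t[:2]+.03*ex
for u in range(436,490,4):
    for v in (150,): d=P[v,u,:2]-pan; print((d@ex*1000).round(0),(P[v,u,2]*1000).round(1),end='; ')
E
```

```text
bis (np.float64(0.031196786449440683), np.float64(0.008219216064411472)) front (np.float64(0.047766313966418665), np.float64(0.03850676862292777)) (np.float64(0.04757627010033493), np.float64(-0.03630358358164024))
edges (np.float64(0.008359824330442482), np.float64(0.0058378201205675105)) (np.float64(0.05711631479364312), np.float64(0.00866694349995316))
rim far (np.float64(0.07386688842994807), np.float64(0.04205105045206884)) (np.float64(0.0692274313081297), np.float64(-0.011715573327247968))
(array([ 0.5617, -0.2862,  0.0218]), 'pitch slope(deg, + front up)', np.float64(-0.49), 'roll slope(+ left up)', np.float64(2.42), np.float64(0.0006))
(array([ 0.5292, -0.2989,  0.0101]), 'pitch slope(deg, + front up)', np.float64(-1.29), 'roll slope(+ left up)', np.float64(1.72), np.float64(0.0006))
51.0 2.9; 54.0 3.0; 57.0 2.7; 59.0 2.6; 61.0 4.4; 62.0 9.8; 63.0 13.6; 64.0 17.3; 65.0 20.5; 66.0 24.0; 69.0 23.4; 72.0 23.5; 85.0 0.1; 88.0 -0.1;
```

```bash
python3 -m crank '[0,-1,0,1.5,0, 0,0,0,2,0, 0,3,0.3,2,0, 0,6,0.5,2,0, 0,8,0.7,2,0, 0,10,0.9,2,0, 0,10,0.9,2,0]' 110
python3 - <<'E'
from h import *
st=manip.sense(); M=R.from_quat(st['tool_rot']).as_matrix(); yd=np.degrees(np.arctan2(M[1,1],M[0,1])); print(yd,st['tcp_pos'],st['force'])
s=snap('wrist'); im=s['img'];print(plane(s,345,365,165,230)); cv2.imwrite('pics/w21c.png',cv2.resize(im[80:280,260:570,::-1],None,fx=2.5,fy=2.5))
E
```

```text
t: 28.1
tcp_pos: [0.5118, -0.2983, 0.0882]
tool_rot: [0.476, 0.523, -0.477, 0.521]
force: [-4.3, -0.7, 4.0]
finger_gap: 0.157
5.201979749112411 [ 0.51175817 -0.29830353  0.08819279] [-4.33298041 -0.68371609  4.04869241]
(array([ 0.5371, -0.2962,  0.0125]), 'pitch slope(deg, + front up)', np.float64(-0.81), 'roll slope(+ left up)', np.float64(1.63), np.float64(0.0006))
```

View pics/w21c.png

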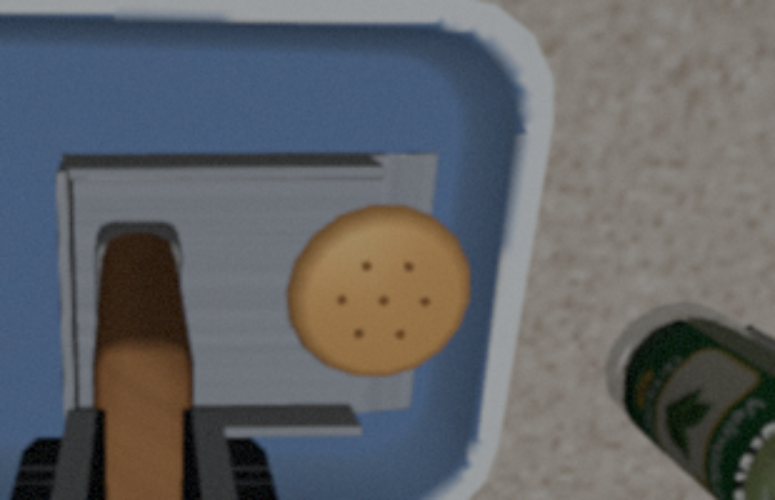

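```bash
python3 - <<'E'
from h import *
s=load('wrist'); st=manip.sense(); t=st['tcp_pos']; P=pts(s)
im=s['img']; hsv=cv2.cvtColor(im,cv2.COLOR_RGB2HSV)
m=((hsv[...,1]>100)&(hsv[...,0]<28)&(hsv[...,2]>60)).astype(np.uint8); m[:,:370]=0;m[:,455:]=0;m[:155]=0;m[238:]=0
c=max(cv2.findContours(m,0,2)[0],key=cv2.contourArea); print(cv2.boundingRect(c),cv2.contourArea(c))
yaw=np.radians(5.2); ex=np.array([np.cos(yaw),np.sin(yaw)]);ey=np.array([-ex[1],ex[0]]);pan=t[:2]+.03*ex
# top surface points of biscuit via depth
z=P[...,2]; mm=m.astype(bool); zt=np.median(z[mm]); Q=P[mm&(z>zt-.003)]
d=(Q[:,:2]-pan); print('zt',zt,'x',np.percentile(d@ex,[1,50,99])*1e3,'y',np.percentile(d@ey,[1,50,99])*1e3)
zu=.0125-.004
for p in [(436,154),(410,408)]: print('front',rel(s,*p,zu+.0016,t,5.2))
print('back top edge outer', rel(s,57,172,zu+.022,t,5.2), rel(s,66,408,zu+.022,t,5.2))
print('cheek end L',rel(s,383,165,zu+.018,t,5.2),'R',rel(s,360,430,zu+.018,t,5.2))
E
```

```text
(375, 162, 73, 68) 3721.0
zt 0.02364962718224478 x [10.04778256 31.74720425 53.83632988] y [-18.37235979   4.43780635  25.30633029]
front (np.float64(0.04756115956542951), np.float64(0.03831913998277201))
front (np.float64(0.04767163872401196), np.float64(-0.03641634784219374))
back top edge outer (np.float64(-0.05138360275752981), np.float64(0.037525986571359346)) (np.float64(-0.05090909664085216), np.float64(-0.026371559511588608))
cheek end L (np.float64(0.029294043185181164), np.float64(0.03852851656510273)) R (np.float64(0.02919343672286397), np.float64(-0.034928501898009987))
```

The tray now moves along with the scoop, so the wall has done what it can. The biscuit is aboard and flat, at about x +33 mm, which is a thin margin. I'll release with the front edge resting on the tray's fillet, slightly nose-up so it cannot creep forward, and then measure.

```bash
python3 -m crank '[0,0,0,-0.5,0, 0,0,0,-1.2,0, 0,0,0,-2,0, 0,0,0,-2.5,0, 0,0,0,-2.5,0]' 110
python3 - <<'E'
from h import *
st=manip.sense(); print(st['tcp_pos'],st['force'])
s=snap('wrist'); im=s['img'];print(plane(s,345,365,165,230)); cv2.imwrite('pics/w22c.png',cv2.resize(im[80:280,260:570,::-1],None,fx=2.5,fy=2.5))
E
```

```text
t: 28.78
tcp_pos: [0.5105, -0.2985, 0.0867]
tool_rot: [0.476, 0.523, -0.478, 0.521]
force: [-11.0, -0.6, 11.7]
finger_gap: 0.154
[ 0.510494   -0.29851481  0.08674846] [-11.02339813  -0.57896504  11.7362756 ]
(array([ 0.5356, -0.2962,  0.0115]), 'pitch slope(deg, + front up)', np.float64(-0.23), 'roll slope(+ left up)', np.float64(1.48), np.float64(0.0006))
```

View pics/w22c.png

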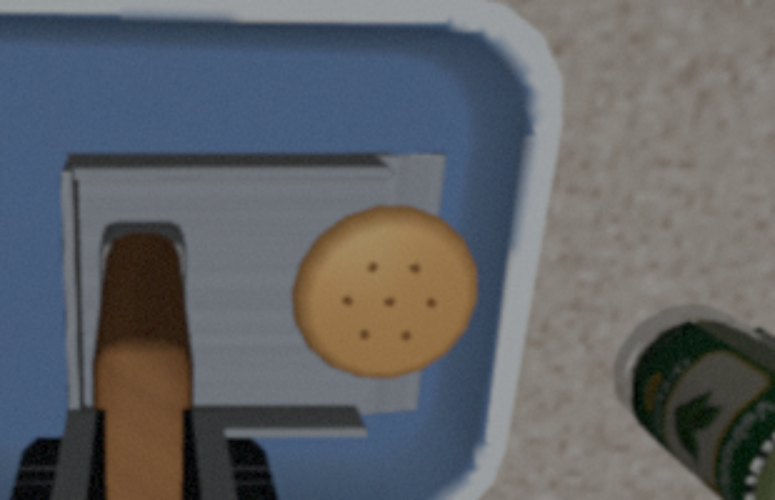

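```bash
python3 -m crank '[0.17,0,0,0,0, 0.2,0,0,0,0, 0.22,0,0,0,0, 0.25,0,0,0,0, 0.4,0,0,0,0, 0.7,0,0,0,0, 1,0,0,0,0, 1,0,0,0,0]' 20
python3 - <<'E'
from h import *
st=manip.sense(); print(st['tcp_pos'],st['force'],st['finger_gap'])
s=snap('wrist'); im=s['img'];print(plane(s,345,365,165,230),plane(s,400,425,185,210)); cv2.imwrite('pics/w23c.png',cv2.resize(im[80:280,260:570,::-1],None,fx=2.5,fy=2.5))
E
```

```text
t: 29.82
tcp_pos: [0.5131, -0.2983, 0.0852]
tool_rot: [0.477, 0.522, -0.477, 0.522]
force: [0.4, -0.0, -0.5]
finger_gap: 0.995
[ 0.51307572 -0.29833974  0.08524744] [ 0.4321246  -0.03891232 -0.54748442] 0.9953366882350557
(array([ 0.5387, -0.2963,  0.0096]), 'pitch slope(deg, + front up)', np.float64(2.67), 'roll slope(+ left up)', np.float64(1.22), np.float64(0.0006)) (array([ 0.574 , -0.2881,  0.0233]), 'pitch slope(deg, + front up)', np.float64(2.2), 'roll slope(+ left up)', np.float64(1.61), np.float64(0.0006))
```

View pics/w23c.png

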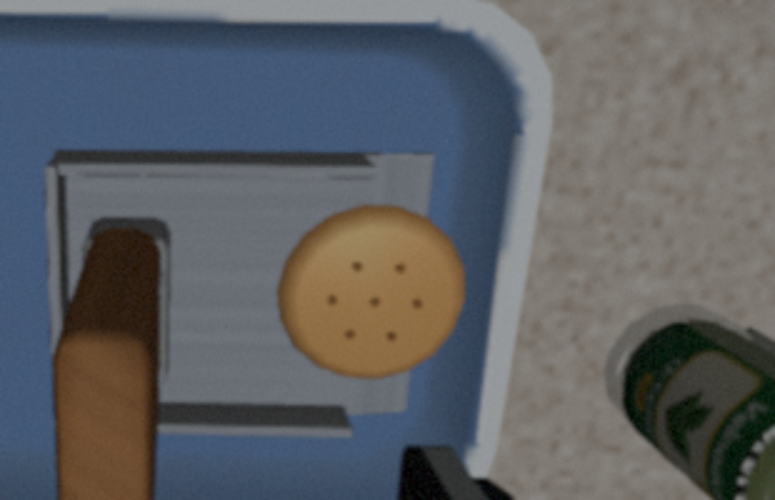

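```bash
cat > m.py <<'E'
from h import *
import sys
s=load('wrist'); P=pts(s)
def w(x,y,h): return ray(s,260+x/2.5,80+y/2.5,h)
p=np.radians(2.7)
fl=w(434,153,.010);fr=w(405,412,.010);cl=w(371,163,.027);cr=w(349,431,.027)
F=(fl+fr)/2; ax=np.cross(fl-fr,[0,0,1]); ax=ax[:2]/np.linalg.norm(ax[:2]); print('yaw',np.degrees(np.arctan2(ax[1],ax[0])),'width',np.linalg.norm(fl-fr))
im=s['img']; hsv=cv2.cvtColor(im,cv2.COLOR_RGB2HSV)
m=((hsv[...,1]>100)&(hsv[...,0]<28)&(hsv[...,2]>60)).astype(np.uint8); m[:,:368]=0;m[:,455:]=0;m[:155]=0;m[238:]=0
mm=m.astype(bool); zt=np.median(P[...,2][mm]); Q=P[mm&(P[...,2]>zt-.003)][:,:2]
ey=np.array([-ax[1],ax[0]])
for n,o,k in(('front',F,50),('cheek',(cl+cr)/2,32)):
    d=(Q-o[:2])*1e3; a=np.percentile(d@ax,[1,99]); b=np.percentile(d@ey,[1,99]); print(n,'bis x',k+a.mean(),a,'y',b.mean(),b)
E
python3 m.py
```

```text
yaw 4.662087102708146 width 0.07546942564978663
front bis x 33.80875959487224 [-37.88178197   5.49930116] y 2.5019575294995136 [-19.30475006  24.30866512]
cheek bis x 36.29032410880613 [-17.40021745  25.98086567] y 0.921565376344974 [-20.88514221  22.72827297]
```

Two feature-based estimates put the biscuit at x = 34 to 36 mm, too close to the 37 mm limit. I'll regrip, draw the scoop back with a soft ramp and then reverse sharply. Its inertia should then slide the biscuit deeper, and the handle foot caps how far it can go.

```bash
python3 - <<'E'
from h import *
s=load('wrist'); st=manip.sense(); t=st['tcp_pos']
print(t)
for p in [(57,355,.104),(155,355,.104),(107,335,.104)]: print(rel(s,*p,t,5.2)[0]+.03,rel(s,*p,t,5.2)[1])
E
```

```text
[ 0.51301213 -0.29834317  0.08526309]
-0.014602033009427556 0.021715143488477518
0.0019173971251431367 0.021702189564259206
-0.006125059949665453 0.02533505769375636
```

```bash
python3 -m crank '[1,-5,-0.4,0,0, 1,-5,-0.4,0,0, 0.5,-5,-0.4,0,0, 0.3,-5,-0.4,0,0, 0.2,-5,-0.4,0,0, 0.1,-5,-0.4,0,0, 0,-5,-0.4,0,0, 0,-5,-0.4,0,0, 0,-5,-0.4,0,0]' 110
python3 - <<'E'
from h import *
st=manip.sense(); print(st['tcp_pos'],st['force'],st['finger_gap'])
s=snap('wrist'); im=s['img'];print(plane(s,345,365,165,230),plane(s,400,425,185,210)); cv2.imwrite('pics/w24c.png',cv2.resize(im[80:280,260:570,::-1],None,fx=2.5,fy=2.5))
E
```

```text
t: 31.0
tcp_pos: [0.507, -0.2988, 0.0855]
tool_rot: [0.477, 0.522, -0.477, 0.522]
force: [-5.6, -1.4, 5.3]
finger_gap: 0.151
[ 0.50704909 -0.29880827  0.08547581] [-5.60221142 -1.39204483  5.32558125] 0.150891316557721
(array([ 0.5325, -0.2968,  0.0096]), 'pitch slope(deg, + front up)', np.float64(1.13), 'roll slope(+ left up)', np.float64(1.65), np.float64(0.0006)) (array([ 0.5681, -0.2887,  0.0228]), 'pitch slope(deg, + front up)', np.float64(1.45), 'roll slope(+ left up)', np.float64(1.34), np.float64(0.0006))
```

View pics/w24c.png

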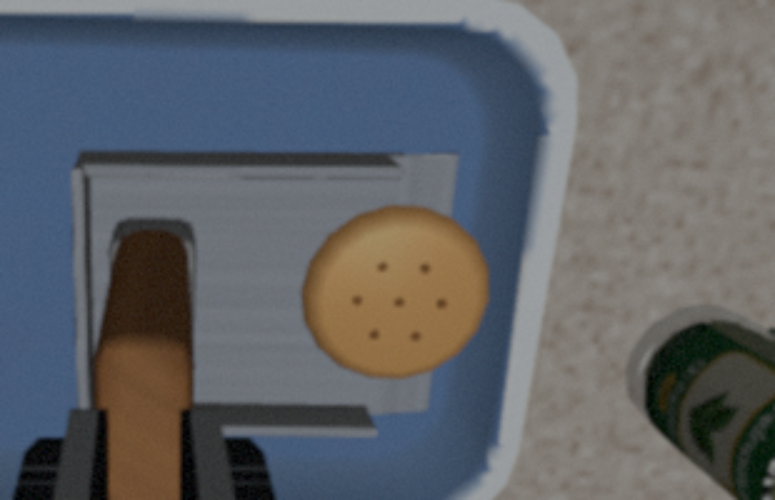

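```bash
python3 -m crank '[0,-1.5,-0.1,1,0, 0,-5,-0.4,1.5,0, 0,-11,-1,1.5,0, 0,-20,-1.8,1.5,0, 0,-32,-2.9,1.5,0, 0,-46,-4.1,1.5,0, 0,-61,-5.5,1.5,0, 0,-40,-3.6,1.5,0, 0,-27,-2.4,1.5,0, 0,-19,-1.7,1.5,0]' 110
python3 -m crank '[0,3.5,0.3,0,0, 0,5,0.4,0,0, 0,5,0.4,0,0]' 110
python3 - <<'E'
from h import *
st=manip.sense(); print(st['tcp_pos'],st['force'],st['finger_gap'])
s=snap('wrist'); im=s['img'];print(plane(s,345,360,165,230)); cv2.imwrite('pics/w25c.png',cv2.resize(im[80:280,260:570,::-1],None,fx=2.5,fy=2.5))
E
```

```text
t: 32.3
tcp_pos: [0.4893, -0.3006, 0.0869]
tool_rot: [0.477, 0.522, -0.477, 0.522]
force: [1.1, -0.9, -1.8]
finger_gap: 0.148
t: 32.67
tcp_pos: [0.4935, -0.2999, 0.0867]
tool_rot: [0.477, 0.522, -0.477, 0.522]
force: [-0.3, 0.0, -2.8]
finger_gap: 0.146
[ 0.49350309 -0.29986279  0.08667876] [-0.30914283  0.02700621 -2.80978695] 0.1463117462403953
(array([ 0.5174, -0.2981,  0.0105]), 'pitch slope(deg, + front up)', np.float64(1.81), 'roll slope(+ left up)', np.float64(1.44), np.float64(0.0006))
```

View pics/w25c.png

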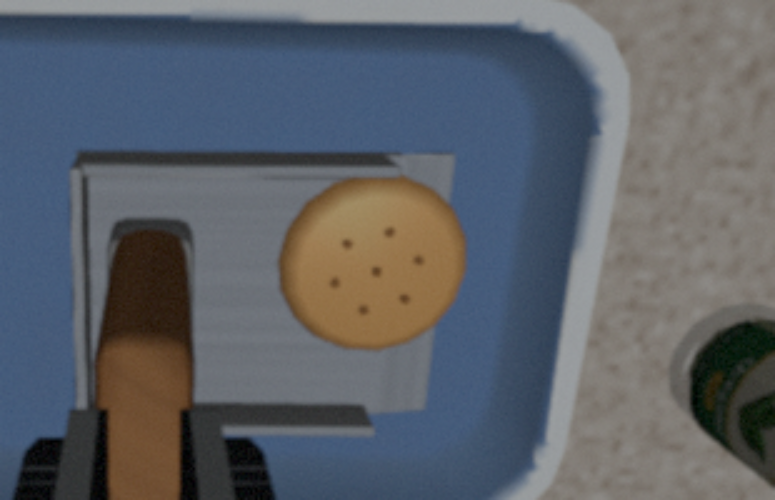

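That gained about 6 mm, so x is now about +28. I'll flick once more for margin.

```bash
python3 -m crank '[0,-1.5,-0.1,0,0, 0,-5,-0.4,0,0, 0,-10,-0.9,0,0, 0,-18,-1.6,0,0, 0,-29,-2.6,0,0, 0,-42,-3.8,0,0, 0,-22,-2,0,0, 0,-11,-1,0,0, 0,-5,-0.4,0,0, 0,-3,-0.3,0,0]' 110
python3 - <<'E'
from h import *
st=manip.sense(); print(st['tcp_pos'],st['force'],st['finger_gap'])
s=snap('wrist'); im=s['img'];print(plane(s,345,357,165,230)); cv2.imwrite('pics/w26c.png',cv2.resize(im[50:300,240:620,::-1],None,fx=2.1,fy=2.1))
E
```

```text
t: 33.98
tcp_pos: [0.4908, -0.3001, 0.0867]
tool_rot: [0.477, 0.522, -0.477, 0.522]
force: [0.5, -0.5, -1.6]
finger_gap: 0.151
[ 0.49080337 -0.30013185  0.08668737] [ 0.46255523 -0.54283293 -1.5529425 ] 0.15053177547045146
(array([ 0.5136, -0.2984,  0.0105]), 'pitch slope(deg, + front up)', np.float64(0.98), 'roll slope(+ left up)', np.float64(1.53), np.float64(0.0007))
```

View pics/w26c.png

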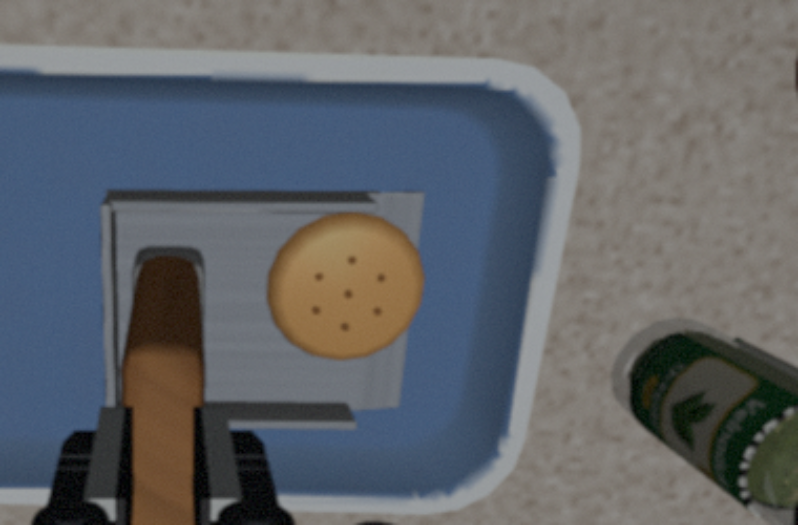

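```bash
python3 -m crank '[0,0,0,-0.5,0, 0,0,0,-1,0, 0,0,0,-1.5,0, 0,0,0,-1.5,0]' 110
python3 -m crank '[0.16,0,0,0,0, 0.18,0,0,0,0, 0.2,0,0,0,0, 0.22,0,0,0,0, 0.3,0,0,0,0, 0.5,0,0,0,0, 0.8,0,0,0,0, 1,0,0,0,0, 1,0,0,0,0, 1,0,0,0,0]' 20
python3 - <<'E'
from h import *
st=manip.sense(); print(st['tcp_pos'],st['force'],st['finger_gap'])
s=snap('wrist'); im=s['img'];print(plane(s,345,357,165,230)); cv2.imwrite('pics/w27c.png',cv2.resize(im[50:300,240:620,::-1],None,fx=2.1,fy=2.1))
E
```

```text
t: 34.52
tcp_pos: [0.4907, -0.3005, 0.0853]
tool_rot: [0.477, 0.522, -0.477, 0.522]
force: [0.5, -0.2, -1.3]
finger_gap: 0.149
t: 35.78
tcp_pos: [0.4908, -0.3003, 0.0853]
tool_rot: [0.477, 0.522, -0.477, 0.522]
force: [-0.2, -0.2, -0.2]
finger_gap: 0.999
[ 0.49076247 -0.30033171  0.08530158] [-0.24492902 -0.24532411 -0.19233416] 0.9989935230266911
(array([ 0.5138, -0.2991,  0.0078]), 'pitch slope(deg, + front up)', np.float64(-0.46), 'roll slope(+ left up)', np.float64(1.2), np.float64(0.0006))
```

View pics/w27c.png

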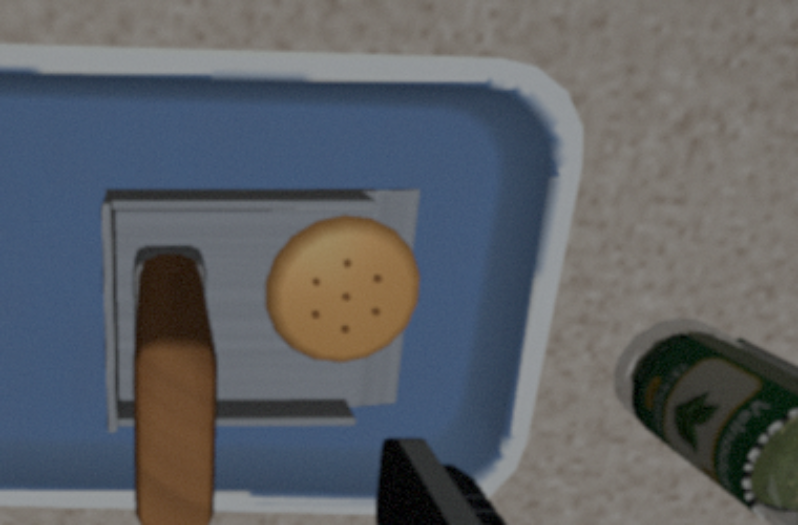

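Released, and the scoop lies flat with the biscuit still well inside. The handle is clear of the fingers, so I'll go straight up and check.

```bash
python3 -m crank '[1,1,0,3,0, 1,1,0,10,0, 1,1,0,25,0, 1,1,0,50,0, 1,1,0,80,0, 1,1,0,110,0, 1,1,0,130,0, 1,1,0,140,0, 1,1,0,140,0]'
python3 - <<'E'
from h import *
st=manip.sense(); print(st['t'],st['tcp_pos'],st['force'],st['finger_gap'])
s=snap('wrist'); im=s['img']; cv2.imwrite('pics/w28.png',im[:,:,::-1]); cv2.imwrite('pics/w28c.png',cv2.resize(im[80:280,220:530,::-1],None,fx=2.5,fy=2.5))
E
```

```text
t: 36.95
tcp_pos: [0.492, -0.3005, 0.2263]
tool_rot: [0.477, 0.521, -0.477, 0.523]
force: [-0.5, 1.1, 0.6]
finger_gap: 1.003
36.95 [ 0.49199507 -0.30054403  0.22631475] [-0.4713894   1.06565146  0.57871623] 1.0029050109782922
```

View pics/w28c.png

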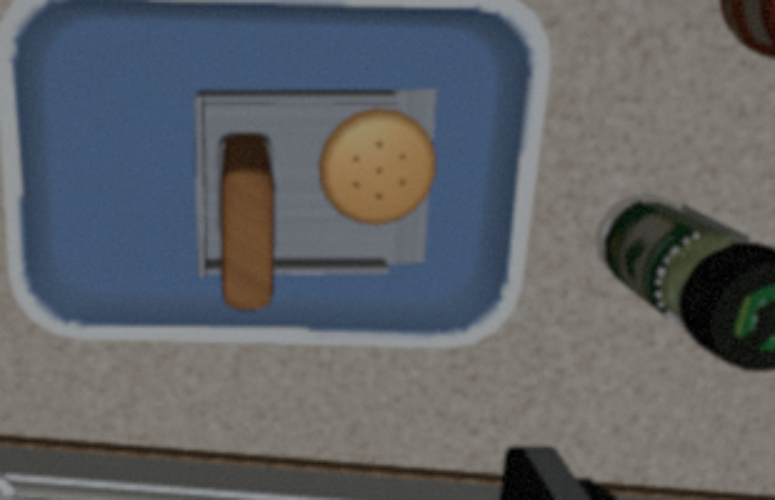

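```bash
python3 - <<'E'
from h import *
s=load('wrist'); P=pts(s)
w=lambda x,y,h: ray(s,220+x/2.5,80+y/2.5,h)
fl=w(437,89,.0055);fr=w(426,263,.0055);bl=w(196,93,.024);br=w(202,275,.024);cl=w(396,93,.021);cr=w(388,272,.021)
F=(fl+fr)/2;B=(bl+br)/2;C=(cl+cr)/2; ax=(F-B)[:2]; L=np.linalg.norm(ax); ax/=L; ey=np.array([-ax[1],ax[0]])
print('len',L,'yaw',np.degrees(np.arctan2(ax[1],ax[0])),'w',np.linalg.norm(fl-fr))
b=w(378,166,.018)
for n,o,k in(('F',F,.05),('B',B,-.05),('C',C,.032)): print(n,k+(b-o)[:2]@ax,(b-o)[:2]@ey)
pan=(F+B)[:2]/2
# tray: rim outer
for n,p in dict(L=(2,130),R=(538,180),T=(270,-5),Bt=(250,337)).items():
    d=w(*p,.022)[:2]-pan; print(n,d@ax,d@ey)
print(plane(s,332,350,122,180))
t=snap('top'); cv2.imwrite('pics/t28c.png',cv2.resize(t['img'][145:265,230:480,::-1],None,fx=3.2,fy=3.2,interpolation=2))
E
```

```text
len 0.09943105983890188 yaw 4.8824168489800375 w 0.07625522665047706
F 0.024729880767970995 0.00789771893323722
B 0.024160940606872863 0.00789771893323722
C 0.026280109483346577 0.007519854224261971
L -0.12951996924489922 0.02274692196892391
R 0.09025491600777032 0.003137044083048506
T -0.021536544701876645 0.07544774212751372
Bt -0.028245840650967996 -0.06726221293997482
(array([ 0.5167, -0.2958,  0.0081]), 'pitch slope(deg, + front up)', np.float64(3.22), 'roll slope(+ left up)', np.float64(1.2), np.float64(0.0015))
```

View pics/t28c.png

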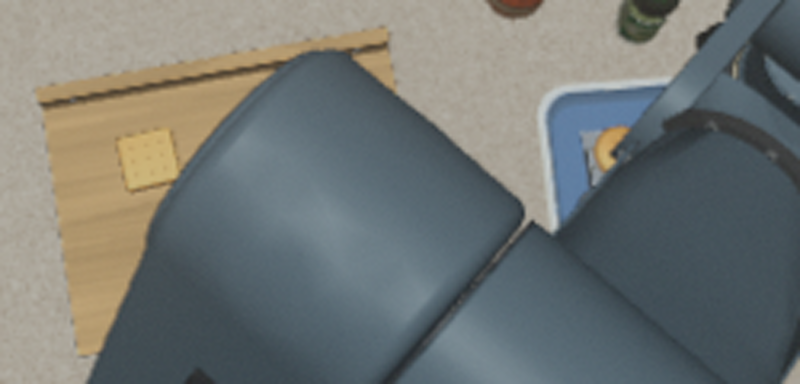

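View pics/w28.png

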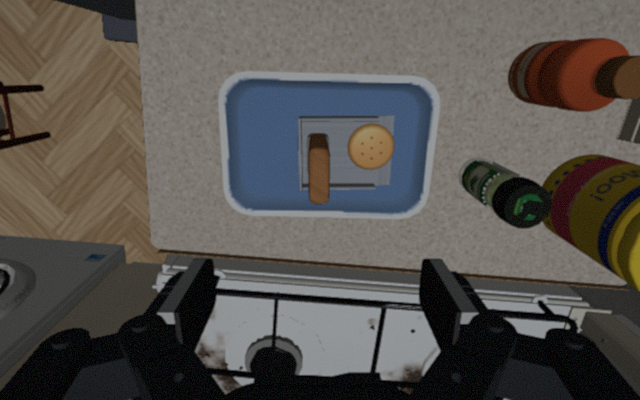

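Biscuit at x 24 to 26 mm and y +8 mm in the scoop. The scoop is about 20 mm (tray y) and 4 mm (tray x) off the tray centre. The cracker is in place and the arm is clear.

```bash
python3 - <<'E'
from h import *
print(workorder.sign_off())
E
```

```text
the job is handed in; nothing more can be done
None
```

The job is handed in at about 37 s. The scoop stands released in the blue tray with the round biscuit lying in it. No verdict is reported, so this rests on my own checks.

**What I did:**
- **Scooping:** I pushed the biscuit against the back stop until the scoop slid under it, at about x +26, y +9 mm in the scoop. Then I lifted it clear to a scoop height of about 0.07 m and carried it to the tray.

**What went wrong:**
- **First grip:** the scoop rolled 12.5° when slid sideways on the board, so I set it down and regripped it.
- **First set-down:** during lowering, the biscuit slid about 20 mm forward and ended half off the front. I backed the scoop out from under it and scooped it again against the tray's far wall. That left it at 34 to 36 mm, close to the 37 mm limit.
- **Fix:** two short jerks of the scoop slid the biscuit deeper, and I released it there. The tray was pushed and turned about 2° in the process.

**Last checks:**

| Check | Measured | Allowed |
|---|---|---|
| Biscuit along the scoop (x) | +24 to +26 mm | -5 to +37 mm |
| Biscuit across the scoop (y) | +8 mm | ±20 mm |
| Scoop from tray centre, tray y | about 20 mm | 50 mm |
| Scoop from tray centre, tray x | about 4 mm | 30 mm |
| Scoop tilt | about 1.3° | 7° |

- **Tilt readings:** the 1.3° was measured up close just after release. A later reading from higher up gave about 3°, but I think its window also caught the handle. Both are within the limit.
- **Cracker and gripper:** in the last top view the cracker looks unmoved, judged by eye only. The gripper is open and raised clear.

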